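# Stow the round die in the pin-release tray

### The arm

A 7-joint arm with a two-finger parallel gripper is mounted at the origin on a cart in front of the work surface, level with it; the furniture and walls round the work are solid. World frame = base frame: x ahead of the robot, y to its left, z up, the work surface at z = 0. Lengths are in m, angles in rad, forces in N, time in s.
With the tool pointing down it reaches from about 0.4 to 0.925 m from the base axis. Payload 5.6 kg.
Tool frame: the origin (TCP) lies at the very end of the fingers, on their centre line; the grasp point (between the pads) lies grip_point_offset behind it (grip_point_offset is the distance from the TCP to the grasp point, in m); z points along the fingers, y is the direction in which the jaws open and shut (so a half turn about z gives the same grasp; the last joint's range is limited). The gripper opens to 85 mm and grips with 20 to 120 N. Pads are 22 mm wide; open, the fingers measure 114 mm over their backs; the gripper's body (76 mm by 85 mm) begins 54 mm behind the grasp point. The pads swing forward as they close: fully open they stand 13 mm farther back than shut.
Start: joints at [-1.145, 0.468, -0.012, 1.603, 0.006, 1.071, -0.056], TCP at [0.294, 0.58, 0.209] pointing down, gripper open.
Joint ranges: [-2.53, 2.53], [-0.31, 2.02], [-1.57, 1.55], [0.28, 2.44], [-1.29, 4.43], [0.15, 1.84], [-2.92, 2.92]. Speed limits (rad/s): [2.57, 2.57, 3.14, 3.14, 3.14, 3.14, 3.14].

### API

Orientations are given as [roll, pitch, yaw] about the fixed x, y, z axes, in that order (R = Rz(yaw) Ry(pitch) Rx(roll)).
In Python, from cell import read_state, snapshot, get_calibration, job_done, grip_point_offset gives the robot as it stands. The module is installed in compiled form; this text tells all that it offers.
- The arm moves only by the shell command python3 -m handwheel 'ROWS' [OPENING] [FORCE]. ROWS is JSON, a list of rows, each an object with "dp": the shift along the tool's x, y, z in mm, a list of three; "angular": the turn, a rotation vector about the tool's x, y, z in degrees, a list of three. A call has 1 to 12 rows; each row shifts and turns the commanded pose from where the row before left it, along the tool's axes as they then stand; what a row does not reach is not made up. A row lasts 1/10 s, in which the tool goes at most 50 mm and 8.59 degrees, less where a joint would pass 70% of its speed; a pose out of reach is approached as far as the arm can. A call is refused whole if a number of a shift passes 50 or a number of a turn 8.59, either way. A call with a gripper value outside its range is refused whole. OPENING is the finger opening in mm, from 0 to 85.4, set as the call begins (- or left out, the last holds). The fingers move at their own pace and stop on an object; FORCE is the grip in N (left out, the last holds). Time passes only in rows, so rows that do not move let the fingers close. It gives the time, the measured TCP pose, the force and the opening at its end, in the units of the state.
- read_state(): the state, without advancing time (a new reading comes with each control period).
- snapshot(name): name is "scene" or "side" or "wrist"; returns the picture (400x640x3 uint8, red, green, blue); there is no depth.
- get_calibration(name): a dict with "fov_y" (degrees; the focal length in pixels is half the picture's height over the tangent of half this angle, whatever the lens; pixels are square), "cx", "cy" (the principal point, pixels), "xyz" and "rotation" of the camera in the world. Camera axes: x right, y down, z forward; pixel columns grow to the right and rows downward; lengths in m; the calibration is good to about 2 mm. A picture is of the moment at which its call begins: read the wrist's pose just before it. get_calibration takes no time and is no camera call; for the wrist camera it gives the pose at the moment of the call.
- job_done(): hands the job in, once; it reports no verdict.
The state is a dict: "clock": time; "joints": joint angles; "joint_velocities": joint speeds; "joint_torque": joint torques, N m; "eef_pos": TCP position; "tcp_rot": TCP orientation; "contact_force": force on the tool from outside, world axes, zero at the start; "ft_torque": the same for the moment, N m; "width": finger opening in m.
Only numpy, scipy, OpenCV 4.12 (cv2) and the standard library are available. Lean on these libraries where they do the work, as an engineer would, in place of code of your own. Each camera call takes 0.05 s, during which the arm holds its last target.

### The job

Put the round steel cutting die away in the latched tray of the blue die case: take the awl out of its wooden block, push its point down through the small brass-rimmed hole in the top of the case to trip the hidden latch so that the tray springs out, and stand the awl back in its block. Then set the round die upright on the floor of the open tray, let go of it, and push the tray fully home until the latch holds it shut. Leave the other things on the table where they are.

Things in the scene. Friction and masses are not known exactly. Their poses are not given: they have to be found in the camera images.
- case: Die case, fixed to the table: a blue sheet-metal box 165 mm deep (x), 150 mm wide (y), 58 mm high, with a tray that slides out of its open front. Axes: x from the front (robot side) to the back, z up. Origin at table height, midway across, 80 mm behind the front edge; the hole is 45 mm farther back.
- case_hole (a point): Centre of the access hole in the case's top plate, on its upper face, 58 mm over the table; axes as case. Round, 14 mm wide, flat brass rim, plate 4 mm thick. It lies midway across the case, 125 mm behind its front edge. Straight under it, 14 mm below the upper face, is the flat 22 mm round pad of the spring latch.
- latch (a joint): Hidden latch, m: 0 = sprung up (engaged), grows as its pad is pushed straight down, hard stop at 0.014. Pushed down 8 mm or more it lets go of the tray (it may slip free from 5 mm). Its spring takes about 2 N to start, 4 to 5 N at 8 to 12 mm; it rises by itself when let go.
- tray (a joint): Opening of the tray, m: 0 = right home against its stop, about 0.002 = shut and held by the latch, 0.085 = fully out. It slides along the case's -x. Tripped, a spring throws it fully out in under a second and keeps it there (2 N out, 5 N shut). Pushed home, with up to about 12 N at the end, it is caught within the last 2 mm by the latch, which clicks up by itself.
- tray_floor (a point): Centre of the tray's inner floor (moves with the tray), axes as case. The floor lies 10 mm over the table and measures 82 mm (x) by 124 mm (y) between walls 4 mm thick and 22 mm high at the sides and back; at the front (-x) a grey panel rises to 57 mm over the table.
- tray_front (a point): Centre of the flat outer face of the tray's grey front panel (148 mm wide, from 8 to 57 mm over the table), 32 mm over the table: the place to push; along +x shuts the tray. Axes as case. A finger lip 60 mm wide stands 9 mm out of the face along -x at 52 to 57 mm over the table.
- awl_tip (a point): Point of the awl, on its axis. It stands point down in its block at the start. A lever press stands close behind and to the left of the case: carry the awl higher than its red plate, whose top and the phone on it reach 150 mm over the table (frame above it 300 mm).
- awl: Awl, 144 mm long, 50 g: orange handle 27 mm thick, 85 mm long; steel pin 6 mm thick, 60 mm long. Its y axis runs from point to handle end, up while it stands. Origin halfway along, 14 mm beside its axis. In the block the handle's shoulder rests on the block's top (66 mm) and its end is at 151 mm. The handle is squarish: close the fingers along the block's x or y.
- stand_hole (a point): Mouth of the hole in the wooden awl block, on its top, 66 mm over the table; axes as the block. The hole is round, 14 mm wide and 62 mm deep, z up. The block is 70 x 70 x 66 mm on an 80 x 80 x 6 mm foot, fixed to the table.
- die_round: Round steel cutting die, an upright grey ring about 40 mm wide and 35 mm high (taken as solid: its middle cannot be entered), 80 g. Origin at the centre of its underside, z up.
- die_heel: D-shaped steel heel die, 74 x 64 x 31 mm, a bystander: not the round one. Origin at the centre of its underside.
- tape: Small black roll of tape, 62 mm wide and 19 mm high, lying flat: a bystander. Origin at the centre of its underside.
- chalk: Stick of chalk, 50 x 11 x 11 mm, a bystander. Origin at the centre of its underside.

How it is judged:
On the way, in this order (a step that is already met when the one before it is completed fails the run):
1. the awl is lifted out of its block (z of awl_tip in the frame of stand_hole above 0.005 m), for 0.1 s.
2. the awl's point, through the hole, pushes the latch down (horizontal distance between awl_tip and case_hole below 0.009 m and z of awl_tip in the frame of case_hole below -0.014 m and value of joint latch above 0.003 m).
3. the tray springs out (value of joint tray above 0.075 m), for 0.1 s.
4. the awl stands in its block again, let go (horizontal distance between awl_tip and stand_hole below 0.008 m and z of awl_tip in the frame of stand_hole below -0.054 m and angle between awl's own y axis and vertical below 0.12 rad and contact force between the fingers and awl below 0.1 N), for 0.2 s.
5. the round die stands in the open tray, let go (x of die_round in the frame of tray_floor between -0.025 and 0.025 m and y of die_round in the frame of tray_floor between -0.046 and 0.046 m and z of die_round in the frame of tray_floor between -0.006 and 0.006 m and angle between die_round's own z axis and vertical below 0.15 rad and value of joint tray above 0.06 m and contact force between the fingers and die_round below 0.1 N), for 0.2 s.
At the end, for the whole second after the job is handed in: The tray is shut to within 5 mm and held by the latch, which is up again (within 2 mm); the round die stands upright (within 0.15 rad) on the tray's floor; the awl stands in its block, point down, its pin at least 54 mm deep in the hole and upright within 0.12 rad; all at rest (value of joint tray below 0.005 m and value of joint latch below 0.002 m and velocity of joint tray between -0.01 and 0.01 m/s and x of die_round in the frame of tray_floor between -0.025 and 0.025 m and y of die_round in the frame of tray_floor between -0.046 and 0.046 m and z of die_round in the frame of tray_floor between -0.006 and 0.006 m and angle between die_round's own z axis and vertical below 0.15 rad and horizontal distance between awl_tip and stand_hole below 0.008 m and z of awl_tip in the frame of stand_hole below -0.054 m and angle between awl's own y axis and vertical below 0.12 rad and linear speed of each of die_round, awl below 0.02 m/s); the robot touches nothing.
It fails at once if a bystander (heel die, tape or chalk) is moved more than 30 mm (distance of any of die_heel, tape, chalk from where it was at the start of the episode above 0.03 m).
It fails at once if the round die is knocked over (angle between die_round's own z axis and vertical above 0.8 rad).
It also fails if it takes over 72 s, if anything falls off the work surface, if the arm or the gripper's body presses on something with over 40 N, if the wrist force passes 120 N, or if a joint passes its speed limit or range.

## Working session

There is one attempt and no reset: what is moved stays moved. The work goes in short steps, Python scripts to look and compute and a shell command to move; the robot and the scene stay as the last step left them, time stands still between calls to the robot, and variables do not carry over. Pictures are saved under pics/ and viewed, and the job is handed in when it is done.

```bash
mkdir -p pics; python3 - <<'E'
from cell import *
import cv2
print(read_state()); print(grip_point_offset)
for n in ("scene","side","wrist"):
    print(n,get_calibration(n)); cv2.imwrite(f"pics/{n}0.png",snapshot(n)[:,:,::-1])
E
```

```text
{'clock': 0.0, 'joints': array([-1.1449879 ,  0.46834593, -0.01157574,  1.60363642,  0.00598742,
        1.07137904, -0.05629147]), 'joint_velocities': array([-0.00039406,  0.0018801 ,  0.00094737,  0.00059014,  0.00047124,
       -0.00051589,  0.00023316]), 'joint_torque': array([-1.56213341e-04, -5.32366097e+01,  2.14306667e-02, -2.51313794e+01,
        1.14935005e-02,  7.65302422e-03,  5.46125364e-06]), 'eef_pos': array([0.29349239, 0.57930214, 0.20805331]), 'tcp_rot': array([-3.13986258e+00,  1.23342417e-04,  2.67269876e+00]), 'contact_force': array([-0.32688482,  0.0511717 , -0.77142883]), 'ft_torque': array([-0.02935949, -0.0298913 , -0.04020603]), 'width': 0.08540917878489096}
0.0187
scene {'fov_y': 50.25629636865003, 'cx': 322.92609203339833, 'cy': 196.39218917788048, 'xyz': array([ 0.09907863, -0.50798209,  0.45938874]), 'rotation': array([-2.00775876, -0.01119632, -0.62395702])}
side {'fov_y': 54.38112075122797, 'cx': 319.6712889088539, 'cy': 200.82096843806252, 'xyz': array([0.46997678, 0.9191046 , 0.4259862 ]), 'rotation': array([-2.00072756,  0.02144172, -2.99970947])}
wrist {'fov_y': 66.55912861075176, 'cx': 317.5740676317588, 'cy': 197.85036828291175, 'xyz': array([0.22651061, 0.61267818, 0.37283228]), 'rotation': array([2.84595763e+00, 1.77962134e-03, 1.10133257e+00])}
```

View pics/scene0.png

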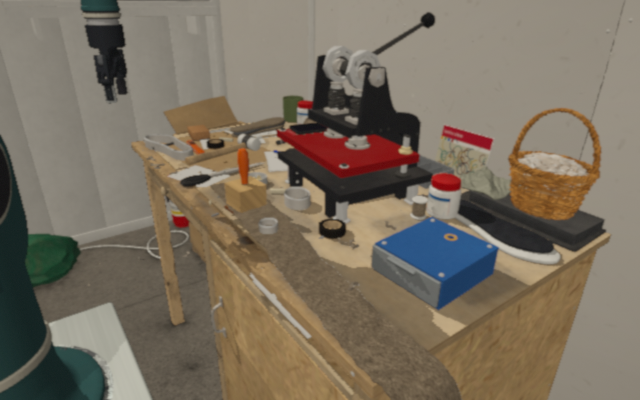

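View pics/side0.png

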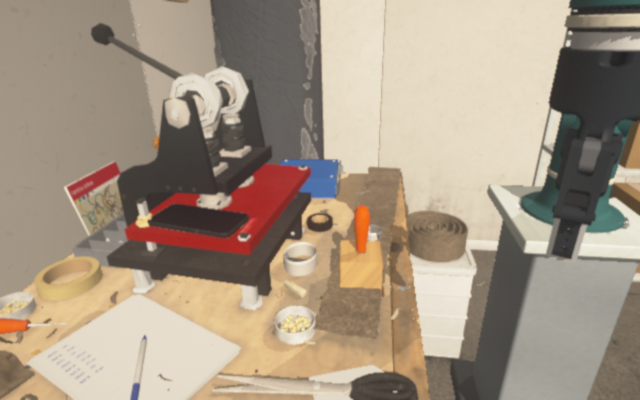

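View pics/wrist0.png

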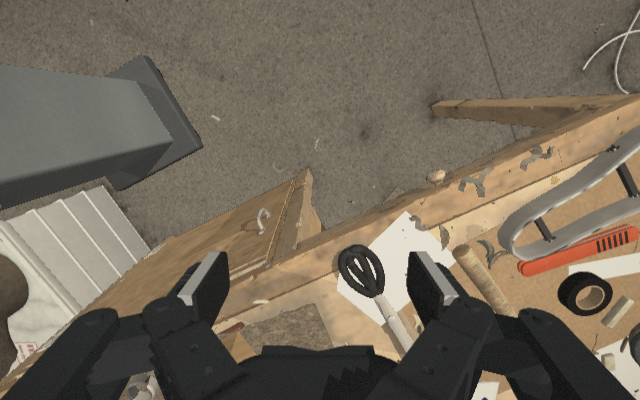

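```bash
cat > h.py <<'E'
import numpy as np, cv2
from scipy.spatial.transform import Rotation as R
from cell import *
def cam(n,cal=None):
    c=cal or get_calibration(n); f=200/np.tan(np.radians(c['fov_y']/2))
    K=np.array([[f,0,c['cx']],[0,f,c['cy']],[0,0,1]])
    return K,R.from_euler('xyz',c['rotation']).as_matrix(),np.array(c['xyz'])
def ray(n,uv,cal=None):
    K,M,p=cam(n,cal); d=M@np.linalg.solve(K,[uv[0],uv[1],1]); return p,d/np.linalg.norm(d)
def onz(n,uv,z,cal=None):
    p,d=ray(n,uv,cal); return p+d*(z-p[2])/d[2]
def tri(obs):
    A=np.zeros((3,3));b=np.zeros(3);rs=[]
    for o in obs:
        p,d=ray(*o);P=np.eye(3)-np.outer(d,d);A+=P;b+=P@p;rs.append((p,d))
    x=np.linalg.solve(A,b); return x,[np.linalg.norm((np.eye(3)-np.outer(d,d))@(x-p)) for p,d in rs]
def proj(n,X,cal=None):
    K,M,p=cam(n,cal); q=K@(M.T@(np.array(X)-p)); return q[:2]/q[2]
E
python3 - <<'E'
from h import *
a=cv2.imread('pics/scene0.png');b=cv2.imread('pics/side0.png')
cv2.imwrite('pics/s1.png',cv2.resize(a[130:310,200:510],(775,450),interpolation=cv2.INTER_CUBIC))
cv2.imwrite('pics/s2.png',cv2.resize(b[140:350,260:420],(456,599),interpolation=cv2.INTER_CUBIC))
for n,uv,z in [('scene',(297,190),.035),('scene',(268,222),.035),('side',(300,250),.03),('side',(375,228),.035),('scene',(452,237),.058),('scene',(243,151),.151),('side',(362,208),.151),('side',(295,315),.03),('scene',(332,225),.019),('side',(319,218),.019)]:
    print(n,uv,onz(n,uv,z).round(3))
E
```

```text
scene (297, 190) [0.603 0.292 0.035]
scene (268, 222) [0.466 0.189 0.035]
side (300, 250) [0.606 0.293 0.03 ]
side (375, 228) [0.465 0.199 0.035]
scene (452, 237) [ 0.699 -0.094  0.058]
scene (243, 151) [0.48  0.317 0.151]
side (362, 208) [0.488 0.347 0.151]
side (295, 315) [0.579 0.473 0.03 ]
scene (332, 225) [0.586 0.126 0.019]
side (319, 218) [0.592 0.135 0.019]
```

View pics/s1.png

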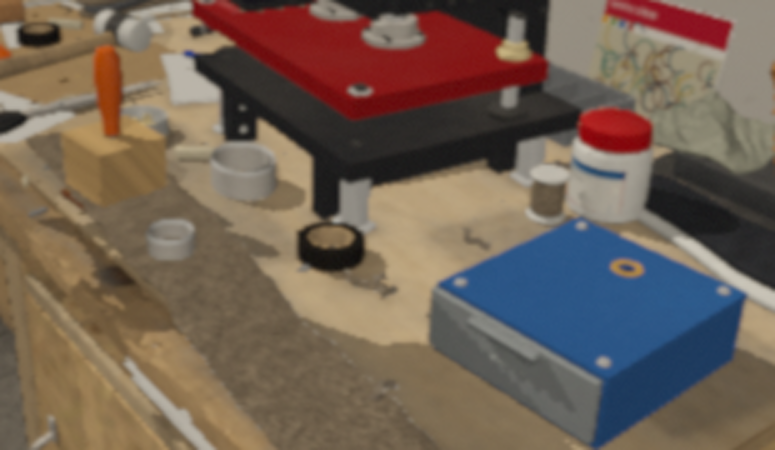

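View pics/s2.png

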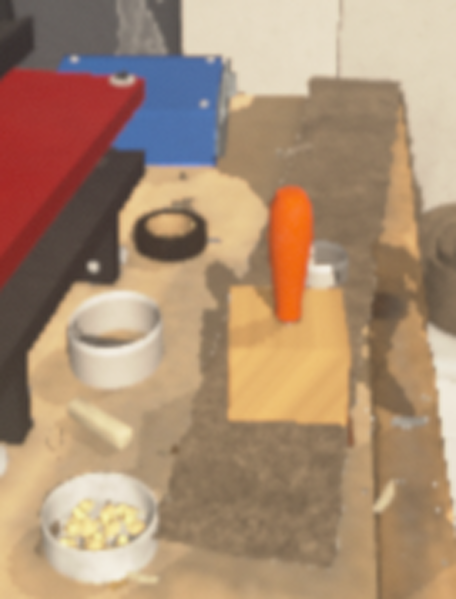

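```bash
python3 - <<'E'
from h import *
print('shoulder',tri([('scene',(244.8,184)),('side',(361.4,252.3))]))
print('top',tri([('scene',(243,148.5)),('side',(362.5,206))]))
s=lambda u,v:(200+u/2.5,130+v/2.5)
for k,uv in dict(fl=(432,290),bl=(580,221),br=(745,295),fr=(598,381),hole=(627,267),s_fl=(460,282),s_bl=(582,226),s_br=(723,290),s_fr=(603,362)).items(): print(k,onz('scene',s(*uv),.058).round(4))
for k,uv in dict(die=(172,228),).items(): print(k,onz('scene',s(*uv),.035).round(4))
t=lambda u,v:(260+u/2.85,140+v/2.85)
print('sidehole?')
for k,uv in dict(blkA=(229,287),blkB=(345,287),blkC=(348,417),blkD=(230,420)).items(): print(k,onz('side',t(*uv),.066).round(4))
for k,uv in dict(A=(62,140),B=(100,168),C=(165,150)).items(): print(k,onz('scene',s(*uv),.066).round(4))
E
```

```text
shoulder (array([0.48826121, 0.33843757, 0.06184307]), [np.float64(0.0007532262898304259), np.float64(0.0007532262898303419)])
top (array([0.48865076, 0.33533979, 0.14947358]), [np.float64(0.0008347923944082424), np.float64(0.0008347923944081957)])
fl [ 0.5561 -0.0333  0.058 ]
bl [ 0.7251 -0.0224  0.058 ]
br [ 0.7355 -0.1657  0.058 ]
fr [ 0.5693 -0.1732  0.058 ]
hole [ 0.6975 -0.0918  0.058 ]
s_fl [ 0.5801 -0.0366  0.058 ]
s_bl [ 0.7198 -0.029   0.058 ]
s_br [ 0.7284 -0.1526  0.058 ]
s_fr [ 0.5878 -0.1616  0.058 ]
die [0.4692 0.1912 0.035 ]
sidehole?
blkA [0.5269 0.3107 0.066 ]
blkB [0.454 0.303 0.066]
blkC [0.4525 0.4369 0.066 ]
blkD [0.5136 0.4465 0.066 ]
A [0.4424 0.3452 0.066 ]
B [0.4444 0.2709 0.066 ]
C [0.5091 0.2727 0.066 ]
```

```bash
python3 -m handwheel '[{"dp":[0,0,-20],"angular":[0,0,-6.7]},{"dp":[0,0,-20],"angular":[0,0,-6.7]},{"dp":[0,0,0],"angular":[0,0,-6.7]},{"dp":[0,0,0],"angular":[0,0,-6.7]},{"dp":[-26,-41,0],"angular":[0,0,0]},{"dp":[-26,-41,0],"angular":[0,0,0]},{"dp":[-26,-41,0],"angular":[0,0,0]},{"dp":[-26,-41,0],"angular":[0,0,0]},{"dp":[-26,-41,0],"angular":[0,0,0]},{"dp":[-26,-41,0],"angular":[0,0,0]},{"dp":[0,0,0],"angular":[0,0,0]},{"dp":[0,0,0],"angular":[0,0,0]}]' 85
cat > look.py <<'E'
import sys
from h import *
import pickle
tag=sys.argv[1]; names=sys.argv[2:] or ['wrist']
for n in names:
    s=read_state(); c=get_calibration(n); im=snapshot(n)
    cv2.imwrite(f'pics/{tag}_{n}.png',im[:,:,::-1]); pickle.dump(c,open(f'pics/{tag}_{n}.pkl','wb'))
print(s['clock'],s['eef_pos'].round(4),s['tcp_rot'].round(4),s['contact_force'].round(2),s['width'])
E
python3 look.py a
```

```text
clock: 1.35
eef_pos: [0.45, 0.3325, 0.2489]
tcp_rot: [-3.142, -0.0, 3.137]
contact_force: [0.1, 0.6, -0.2]
width: 0.0849
1.35 [0.45   0.3325 0.2489] [-3.1416e+00 -2.0000e-04  3.1374e+00] [ 0.12  0.61 -0.24] 0.08494820349417134
```

View pics/a_wrist.png

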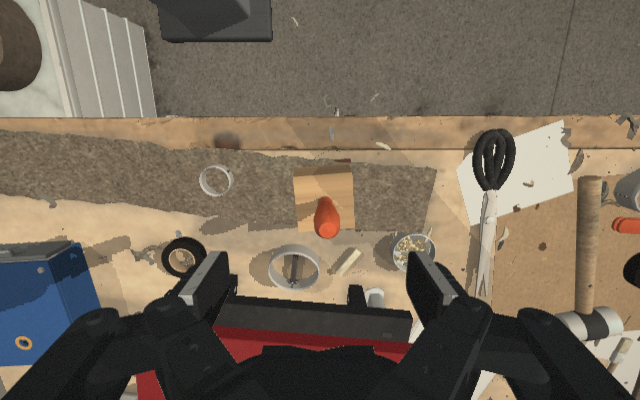

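```bash
python3 - <<'E'
from h import *
a=cv2.imread('pics/a_wrist.png')
cv2.imwrite('pics/a1.png',cv2.resize(a[140:300,180:380],(750,600),interpolation=cv2.INTER_CUBIC))
cv2.imwrite('pics/a2.png',cv2.resize(a[220:400,0:140],(466,600),interpolation=cv2.INTER_CUBIC))
E
```

```text
(no output)
```

View pics/a1.png

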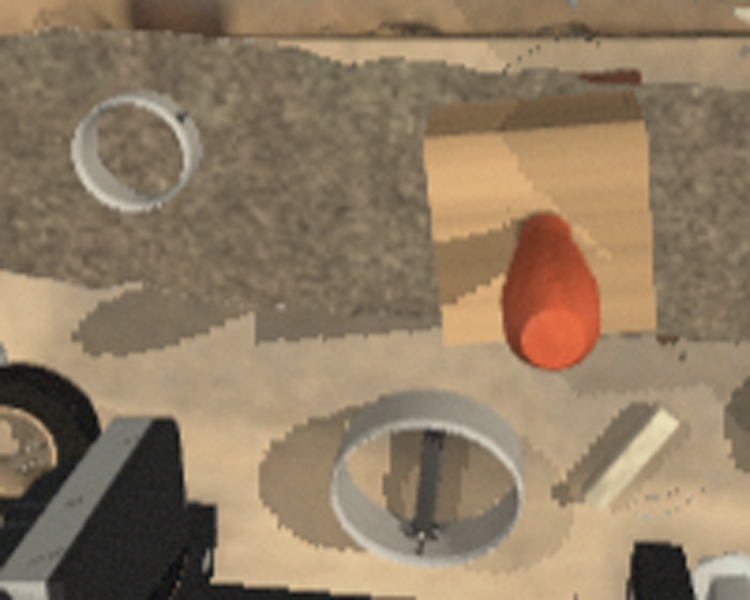

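View pics/a2.png

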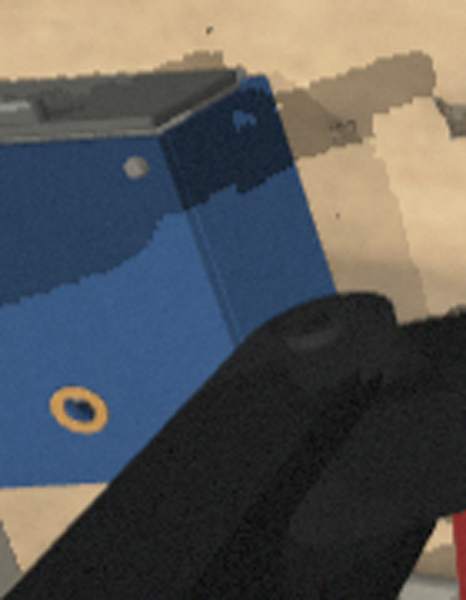

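```bash
python3 - <<'E'
from h import *
import pickle
c=pickle.load(open('pics/a_wrist.pkl','rb'))
s=lambda u,v:(180+u/3.75-.5+.13,140+v/3.75-.5+.13)
P=[onz('wrist',s(*q),.066,c) for q in [(425,135),(645,122),(656,330),(443,344)]]
print(np.round(P,4),np.mean(P,0))
print('awl',onz('wrist',s(553,340),.151,c), 'die',onz('wrist',s(136,151),.035,c),'heel',onz('wrist',s(428,490),.031,c))
t=lambda u,v:(u/3.33-.4,220+v/3.33-.4)
print('hole',onz('wrist',t(78,409),.058,c), 'scr',onz('wrist',t(135,166),.059,c))
print(tri([('wrist',s(553,340),c),('scene',(243,150)),('side',(362.5,207))]))
E
```

```text
[[0.4535 0.3033 0.066 ]
 [0.4497 0.3716 0.066 ]
 [0.5192 0.3772 0.066 ]
 [0.5238 0.3072 0.066 ]] [0.48657428 0.33982871 0.066     ]
awl [0.48650163 0.34066318 0.151     ] die [0.46557805 0.20224372 0.035     ] heel [0.59838197 0.29763447 0.031     ]
hole [ 0.69639509 -0.08889448  0.058     ] scr [ 0.57904503 -0.03191081  0.059     ]
(array([0.48878923, 0.33883344, 0.1468958 ]), [np.float64(0.002030701675242108), np.float64(0.0023502605443266695), np.float64(0.0019862739966268455)])
```

```bash
python3 -m handwheel '[{"dp":[-18.5,4,0],"angular":[0,0,0]},{"dp":[-18,3.5,0],"angular":[0,0,-4]},{"dp":[0,0,30],"angular":[0,0,0]},{"dp":[0,0,30],"angular":[0,0,0]},{"dp":[0,0,30],"angular":[0,0,0]},{"dp":[0,0,30],"angular":[0,0,0]},{"dp":[0,0,32],"angular":[0,0,0]},{"dp":[0,0,0],"angular":[0,0,0]},{"dp":[0,0,0],"angular":[0,0,0]}]' 85; python3 look.py b wrist side scene
```

```text
clock: 2.3
eef_pos: [0.485, 0.3426, 0.097]
tcp_rot: [3.142, -0.001, -3.07]
contact_force: [0.3, 0.4, 0.1]
width: 0.0851
2.4 [0.4865 0.3428 0.0988] [ 3.1397e+00  2.3000e-03 -3.0716e+00] [ 0.05 -0.59  0.92] 0.08530389547420165
```

View pics/b_wrist.png

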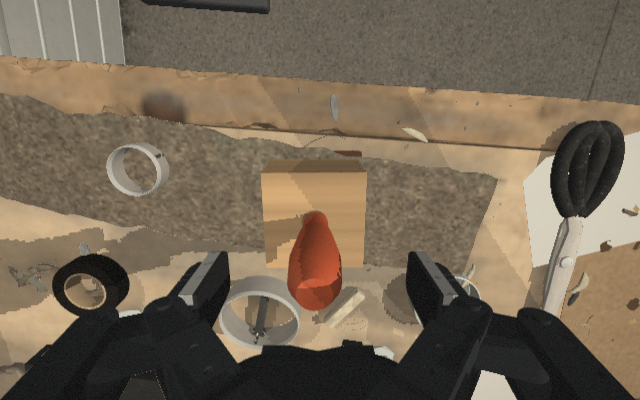

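View pics/b_side.png

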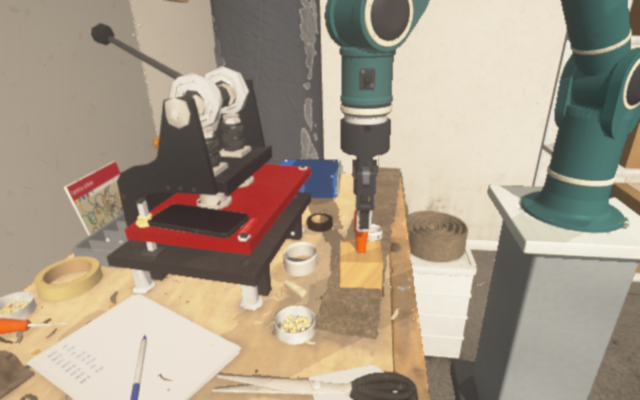

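```bash
python3 -m handwheel '[{"dp":[0,-1.5,0],"angular":[0,0,0]},{"dp":[0,0,0],"angular":[0,0,0]},{"dp":[0,0,0],"angular":[0,0,0]},{"dp":[0,0,0],"angular":[0,0,0]},{"dp":[0,0,0],"angular":[0,0,0]},{"dp":[0,0,0],"angular":[0,0,0]},{"dp":[0,0,0],"angular":[0,0,0]},{"dp":[0,0,0],"angular":[0,0,0]}]' 10 60; python3 look.py c wrist side scene
```

```text
clock: 3.25
eef_pos: [0.4862, 0.3397, 0.0973]
tcp_rot: [3.141, 0.0, -3.073]
contact_force: [-0.8, -0.5, 3.4]
width: 0.0262
3.35 [0.4862 0.3397 0.0973] [ 3.1414e+00  3.0000e-04 -3.0729e+00] [-0.53 -0.9   5.06] 0.026116089437853023
```

View pics/c_wrist.png

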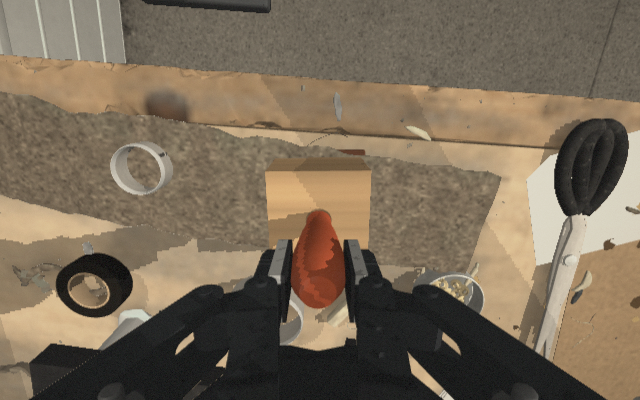

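View pics/c_scene.png

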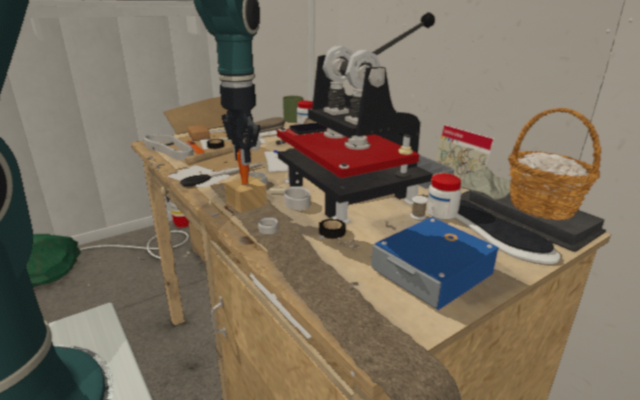

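```bash
python3 -m handwheel '[{"dp":[0,0,-30],"angular":[0,0,0]},{"dp":[0,0,-30],"angular":[0,0,0]},{"dp":[0,0,-30],"angular":[0,0,0]},{"dp":[0,0,-30],"angular":[0,0,0]},{"dp":[0,0,-30],"angular":[0,0,0]},{"dp":[0,0,-30],"angular":[0,0,0]},{"dp":[0,0,0],"angular":[0,0,0]},{"dp":[0,0,0],"angular":[0,0,0]},{"dp":[0,0,0],"angular":[0,0,0]}]'; python3 look.py d wrist side scene
```

```text
clock: 4.3
eef_pos: [0.4853, 0.3391, 0.2753]
tcp_rot: [-3.14, -0.002, -3.073]
contact_force: [-0.8, -0.5, -1.6]
width: 0.0262
4.4 [0.4854 0.3391 0.2753] [-3.1399e+00 -2.4000e-03 -3.0729e+00] [ 0.2  -0.73 -1.22] 0.026252702928804366
```

View pics/d_wrist.png

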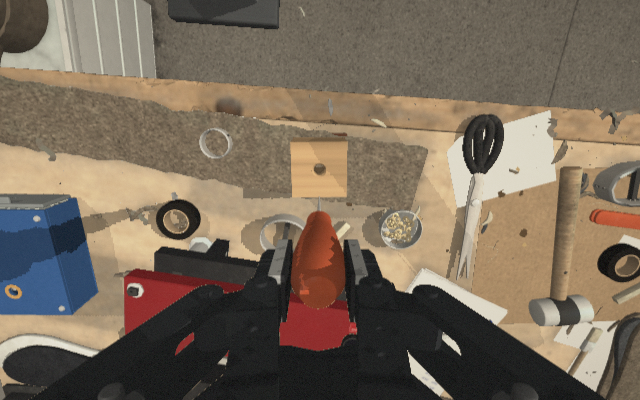

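View pics/d_scene.png

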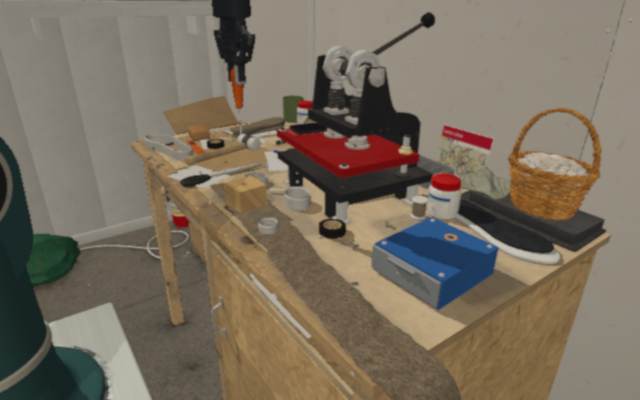

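View pics/d_side.png

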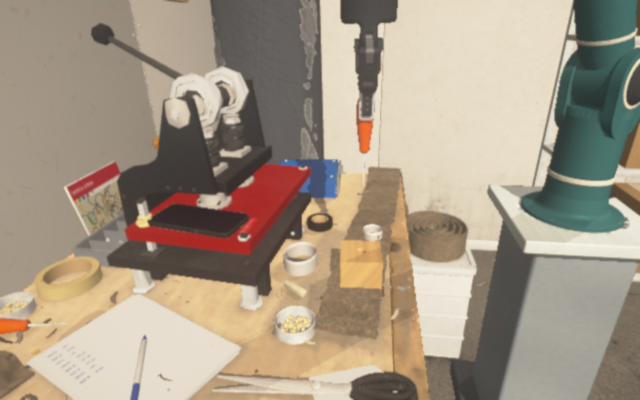

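```bash
python3 - <<'E'
from h import *
def crop(f,x,y,w,h,k): 
    a=cv2.imread(f)[y:y+h,x:x+w]; return cv2.resize(a,(w*k,h*k),interpolation=cv2.INTER_CUBIC)
A=crop('pics/d_scene.png',210,80,50,60,8);B=crop('pics/d_side.png',340,130,50,60,8)
cv2.imwrite('pics/d1.png',np.hstack([A[:,:400],B[:,:400]]))
cv2.imwrite('pics/d2.png',np.hstack([crop('pics/d_wrist.png',270,130,100,100,5),crop('pics/d_wrist.png',0,260,50,100,5)]))
E
```

```text
(no output)
```

View pics/d1.png

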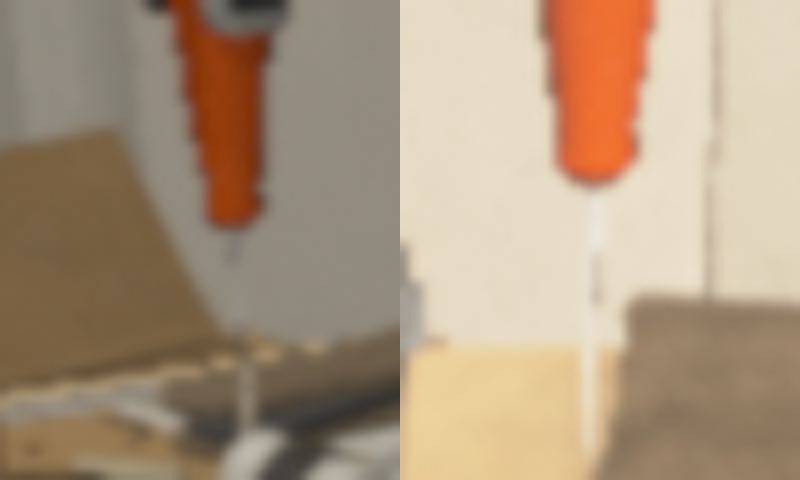

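View pics/d2.png

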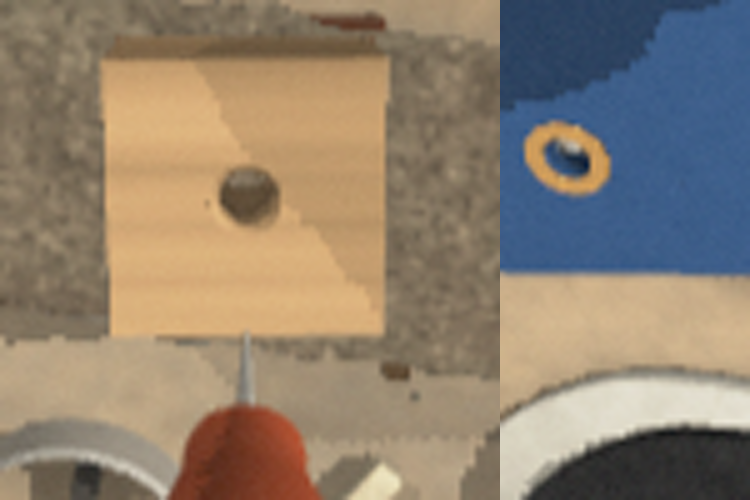

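```bash
python3 - <<'E'
from h import *
import pickle
c=pickle.load(open('pics/d_wrist.pkl','rb'))
print('tip',tri([('wrist',(319,196.3),c),('side',(363.2,186.5))]))
x=tri([('wrist',(319,196.3),c),('side',(363.2,186.5))])[0]
print(proj('scene',x),'handle shoulder',tri([('scene',(210+234/8,80+228/8)),('side',(340+194/8,130+182/8))]))
print('tip at z=.186', onz('wrist',(319,196.3),.186,c),onz('side',(363.2,186.5),.186))
print('stand',onz('wrist',(319.6,168.9),.066,c),'hole',onz('wrist',(13.1,291.3),.058,c))
print(c, read_state()['eef_pos'])
E
```

```text
tip (array([0.48679521, 0.33966989, 0.18535874]), [np.float64(0.0007844758878048615), np.float64(0.0007844758878049086)])
[239.94414631 132.87964012] handle shoulder (array([0.48743039, 0.33540037, 0.2404867 ]), [np.float64(5.284159160099551e-05), np.float64(5.2841591600881725e-05)])
tip at z=.186 [0.48579081 0.33971754 0.186     ] [0.48751431 0.34061692 0.186     ]
stand [0.48565339 0.34089695 0.066     ] hole [ 0.69669528 -0.08831857  0.058     ]
{'fov_y': 66.55912861075176, 'cx': 317.5740676317588, 'cy': 197.85036828291175, 'xyz': array([0.4106767 , 0.33355917, 0.44016585]), 'rotation': array([2.84826481e+00, 8.30280474e-04, 1.63893923e+00])} [0.48551695 0.33923504 0.27549685]
```

```bash
python3 - <<'E'
from h import *
for uv,z in [((418,160),.15),((345,172),.145),((278,133),.15),((420,160),.25),((372,70),.3),((405,145),.2),((430,18),.4)]: print(uv,z,onz('scene',uv,z).round(3))
E
python3 -m handwheel '[{"dp":[3,-42.5,0],"angular":[0,0,0]},{"dp":[3,-42.5,0],"angular":[0,0,0]},{"dp":[3,-42.5,0],"angular":[0,0,0]},{"dp":[3,-42.5,0],"angular":[0,0,0]},{"dp":[3,-42.5,0],"angular":[0,0,0]},{"dp":[3,-42.5,0],"angular":[0,0,0]},{"dp":[3,-42.5,0],"angular":[0,0,0]},{"dp":[3,-42.5,0],"angular":[0,0,0]},{"dp":[3,-42.5,0],"angular":[0,0,0]},{"dp":[3,-42.5,0],"angular":[0,0,0]},{"dp":[0,0,0],"angular":[0,0,0]}]'; python3 look.py e scene
```

```text
(418, 160) 0.15 [0.761 0.062 0.15 ]
(345, 172) 0.145 [0.598 0.104 0.145]
(278, 133) 0.15 [0.615 0.396 0.15 ]
(420, 160) 0.25 [ 0.549 -0.124  0.25 ]
(372, 70) 0.3 [0.824 0.291 0.3  ]
(405, 145) 0.2 [0.697 0.043 0.2  ]
(430, 18) 0.4 [1.302 0.544 0.4  ]
clock: 5.55
eef_pos: [0.4843, -0.093, 0.2767]
tcp_rot: [-3.139, -0.001, -3.083]
contact_force: [0.4, -0.4, -0.0]
width: 0.0262
5.55 [ 0.4843 -0.093   0.2767] [-3.1391e+00 -7.0000e-04 -3.0829e+00] [ 0.36 -0.38 -0.  ] 0.026239617954414866
```

View pics/e_scene.png

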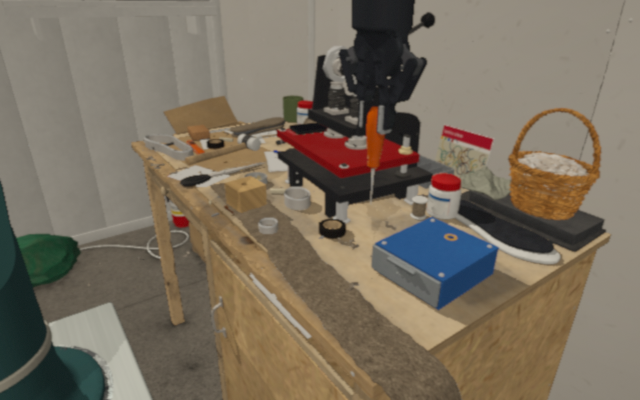

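```bash
python3 -m handwheel '[{"dp":[-35,-1.7,0],"angular":[0,0,0]},{"dp":[-35,-1.7,0],"angular":[0,0,0]},{"dp":[-35,-1.7,0],"angular":[0,0,0]},{"dp":[-35,-1.7,0],"angular":[0,0,0]},{"dp":[-35,-1.6,0],"angular":[0,0,0]},{"dp":[-36,-1.6,0],"angular":[0,0,0]},{"dp":[0,0,40],"angular":[0,0,0]},{"dp":[0,0,40],"angular":[0,0,0]},{"dp":[0,0,0],"angular":[0,0,0]},{"dp":[0,0,0],"angular":[0,0,0]},{"dp":[0,0,0],"angular":[0,0,0]}]'; python3 look.py f wrist scene side
```

```text
clock: 6.7
eef_pos: [0.6979, -0.0814, 0.1996]
tcp_rot: [-3.141, 0.004, -3.072]
contact_force: [-0.3, -0.0, 0.6]
width: 0.0262
6.8 [ 0.6979 -0.0818  0.1999] [-3.1413  0.0044 -3.0726] [ 0.39 -0.71 -0.04] 0.026056944140634825
```

View pics/f_wrist.png

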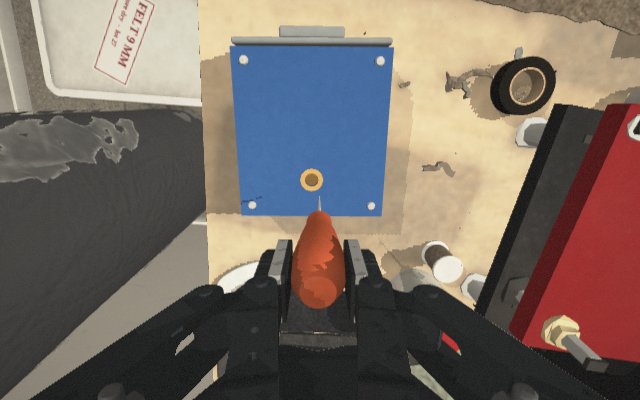

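View pics/f_scene.png

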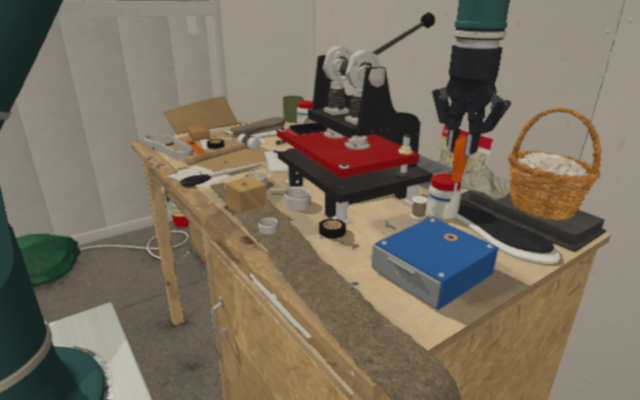

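```bash
python3 - <<'E'
from h import *
import pickle
a=cv2.imread('pics/f_wrist.png');cv2.imwrite('pics/f1.png',cv2.resize(a[160:220,270:370],(800,480),interpolation=cv2.INTER_CUBIC))
c=pickle.load(open('pics/f_wrist.pkl','rb'))
print('hole',onz('wrist',(311.5,180),.058,c),'tip',onz('wrist',(319.5,196.5),.110,c))
P=[onz('wrist',q,.058,c) for q in [(230,47),(394,47),(382,216),(239,216)]];print(np.round(P,4),np.mean(P,0))
E
```

```text
hole [ 0.69778982 -0.08824941  0.058     ] tip [ 0.69924129 -0.08020786  0.11      ]
[[ 0.5785 -0.1702  0.058 ]
 [ 0.5682 -0.021   0.058 ]
 [ 0.7322 -0.0104  0.058 ]
 [ 0.7427 -0.1632  0.058 ]] [ 0.6553793  -0.09121851  0.058     ]
```

View pics/f1.png

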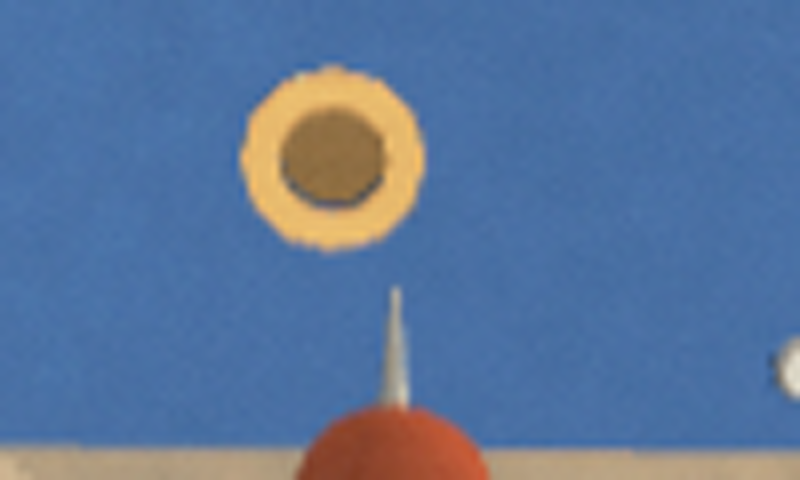

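```bash
python3 -m handwheel '[{"dp":[2,-8,0],"angular":[0,0,0]},{"dp":[0,0,20],"angular":[0,0,0]},{"dp":[0,0,20],"angular":[0,0,0]},{"dp":[0,0,0],"angular":[0,0,0]},{"dp":[0,0,0],"angular":[0,0,0]},{"dp":[0,0,0],"angular":[0,0,0]}]'; python3 look.py g wrist scene
python3 - <<'E'
import cv2
import numpy as np
a=cv2.imread('pics/g_wrist.png');b=cv2.imread('pics/g_scene.png')
cv2.imwrite('pics/g1.png',np.vstack([cv2.resize(a[170:230,270:370],(700,420)[:2],interpolation=cv2.INTER_CUBIC)[:290],cv2.resize(b[200:260,400:500],(700,420),interpolation=cv2.INTER_CUBIC)[:300]]))
E
```

```text
clock: 7.45
eef_pos: [0.6959, -0.0905, 0.1586]
tcp_rot: [-3.141, 0.002, -3.073]
contact_force: [0.2, -0.6, -0.8]
width: 0.026
7.5 [ 0.6959 -0.0903  0.1586] [-3.1412e+00  2.5000e-03 -3.0730e+00] [ 0.2   0.83 -0.33] 0.026477631440917342
```

View pics/g1.png

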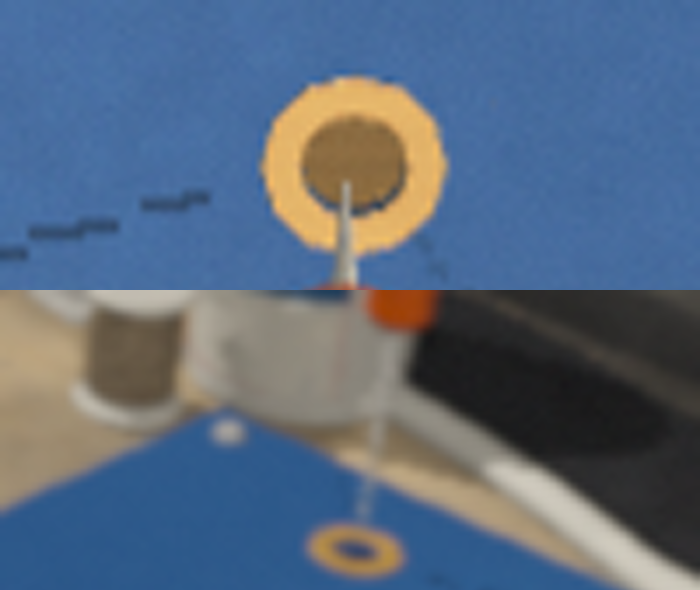

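```bash
python3 - <<'E'
from h import *
import pickle
c=pickle.load(open('pics/g_wrist.pkl','rb'))
for z in (.067,.069): print('hole',onz('wrist',(270+354/7,170+163/7),.058,c),'tip',onz('wrist',(270+345/7,170+182/7),z,c))
E
```

```text
hole [ 0.69730105 -0.08821711  0.058     ] tip [ 0.69724687 -0.08943969  0.067     ]
hole [ 0.69730105 -0.08821711  0.058     ] tip [ 0.69664798 -0.0894927   0.069     ]
```

```bash
python3 -m handwheel '[{"dp":[0,1.2,0],"angular":[0,0,0]},{"dp":[0,0,7],"angular":[0,0,0]},{"dp":[0,0,7],"angular":[0,0,0]},{"dp":[0,0,6],"angular":[0,0,0]},{"dp":[0,0,4],"angular":[0,0,0]},{"dp":[0,0,4],"angular":[0,0,0]},{"dp":[0,0,3],"angular":[0,0,0]},{"dp":[0,0,2],"angular":[0,0,0]},{"dp":[0,0,0],"angular":[0,0,0]},{"dp":[0,0,0],"angular":[0,0,0]}]'; python3 look.py i scene
```

```text
clock: 8.55
eef_pos: [0.6949, -0.0888, 0.1243]
tcp_rot: [3.141, 0.0, -3.073]
contact_force: [-2.3, 1.6, 4.1]
width: 0.0265
8.55 [ 0.6949 -0.0888  0.1243] [ 3.1414  0.     -3.0729] [-2.33  1.6   4.1 ] 0.02648909778248933
```

View pics/i_scene.png

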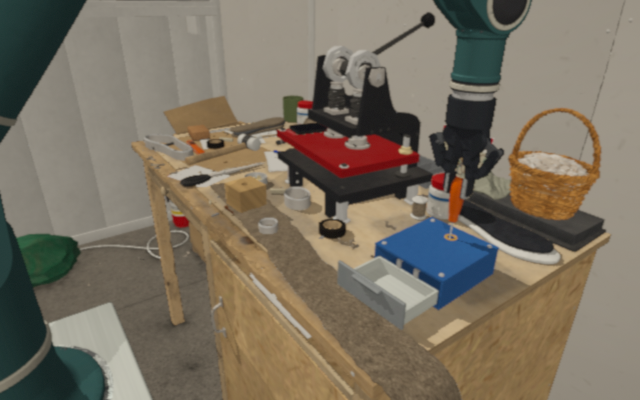

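```bash
python3 -m handwheel '[{"dp":[0,0,-15],"angular":[0,0,0]},{"dp":[0,0,-30],"angular":[0,0,0]},{"dp":[0,0,-40],"angular":[0,0,0]},{"dp":[0,0,-40],"angular":[0,0,0]},{"dp":[0,0,-30],"angular":[0,0,0]},{"dp":[35,2.4,0],"angular":[0,0,0]},{"dp":[35,2.4,0],"angular":[0,0,0]},{"dp":[35,2.4,0],"angular":[0,0,0]},{"dp":[35,2.4,0],"angular":[0,0,0]},{"dp":[35,2.4,0],"angular":[0,0,0]},{"dp":[34,2.3,0],"angular":[0,0,0]},{"dp":[0,0,0],"angular":[0,0,0]}]'
python3 -m handwheel '[{"dp":[-2.9,42.8,0],"angular":[0,0,0]},{"dp":[-2.9,42.8,0],"angular":[0,0,0]},{"dp":[-2.9,42.8,0],"angular":[0,0,0]},{"dp":[-2.9,42.8,0],"angular":[0,0,0]},{"dp":[-2.9,42.8,0],"angular":[0,0,0]},{"dp":[-2.9,42.8,0],"angular":[0,0,0]},{"dp":[-2.9,42.8,0],"angular":[0,0,0]},{"dp":[-2.9,42.8,0],"angular":[0,0,0]},{"dp":[-2.9,42.8,0],"angular":[0,0,0]},{"dp":[-3,42.8,0],"angular":[0,0,0]},{"dp":[0,0,0],"angular":[0,0,0]},{"dp":[0,0,0],"angular":[0,0,0]}]'
python3 look.py j wrist side
python3 - <<'E'
import cv2
import numpy as np
a=cv2.imread('pics/j_wrist.png');b=cv2.imread('pics/j_side.png')
cv2.imwrite('pics/j1.png',np.hstack([cv2.resize(a[130:230,270:370],(400,400),interpolation=cv2.INTER_CUBIC),cv2.resize(b[130:230,310:410],(400,400),interpolation=cv2.INTER_CUBIC)]))
E
```

```text
clock: 9.8
eef_pos: [0.4821, -0.0895, 0.2799]
tcp_rot: [3.141, 0.0, -3.074]
contact_force: [-0.5, -0.4, -0.5]
width: 0.0257
clock: 11.0
eef_pos: [0.4853, 0.3414, 0.2788]
tcp_rot: [-3.142, 0.0, -3.071]
contact_force: [0.7, -0.5, -0.6]
width: 0.0259
11.05 [0.4858 0.3398 0.2789] [-3.1410e+00  4.0000e-04 -3.0732e+00] [ 0.63  0.12 -0.44] 0.02599078713686185
```

View pics/j1.png

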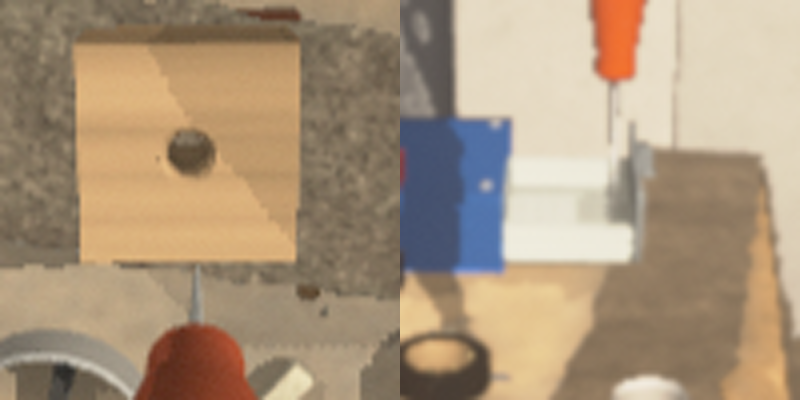

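View pics/j_wrist.png

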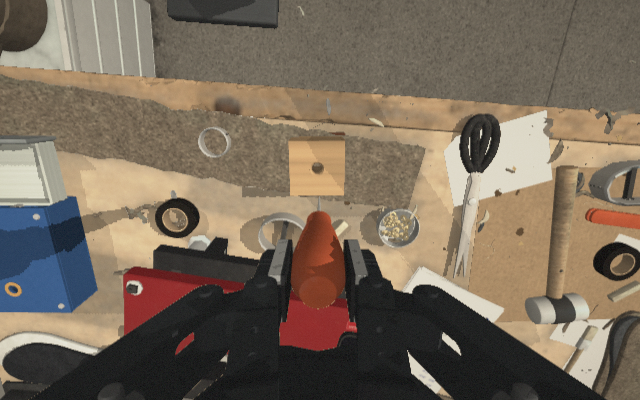

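```bash
python3 -m handwheel '[{"dp":[0,-2,0],"angular":[0,0,0]},{"dp":[0,0,35],"angular":[0,0,0]},{"dp":[0,0,35],"angular":[0,0,0]},{"dp":[0,0,25],"angular":[0,0,0]},{"dp":[0,0,0],"angular":[0,0,0]},{"dp":[0,0,0],"angular":[0,0,0]},{"dp":[0,0,0],"angular":[0,0,0]}]'
python3 look.py k wrist
python3 - <<'E'
import cv2
import numpy as np
a=cv2.imread('pics/k_wrist.png')
cv2.imwrite('pics/k1.png',cv2.resize(a[140:240,260:380],(720,600),interpolation=cv2.INTER_CUBIC))
E
```

```text
clock: 11.8
eef_pos: [0.4866, 0.3384, 0.1861]
tcp_rot: [3.14, 0.003, -3.074]
contact_force: [-0.3, -0.5, 0.9]
width: 0.0261
11.8 [0.4866 0.3384 0.1861] [ 3.1398e+00  3.0000e-03 -3.0737e+00] [-0.27 -0.54  0.92] 0.02609108590183821
```

View pics/k1.png

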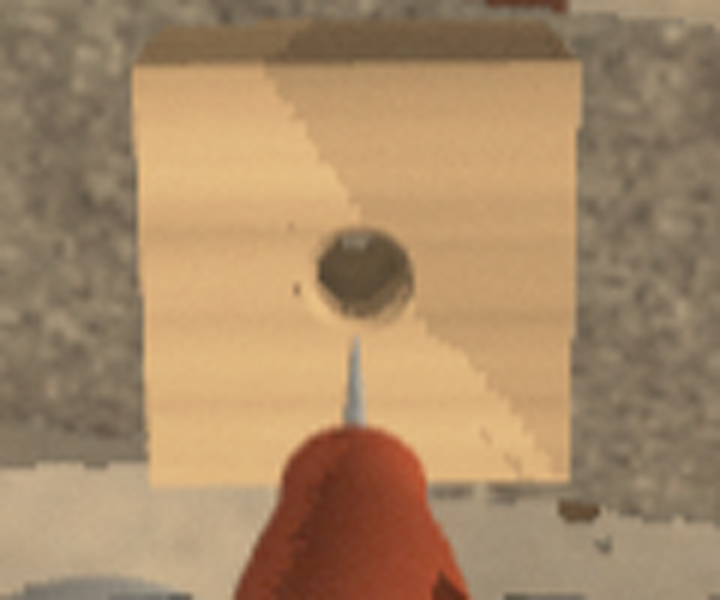

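```bash
python3 - <<'E'
from h import *
import pickle
c=pickle.load(open('pics/k_wrist.pkl','rb'))
print('hole',onz('wrist',(260+362/6,140+273/6),.066,c),'tip',onz('wrist',(260+355/6,140+337/6),.096,c))
E
```

```text
hole [0.48586582 0.34077162 0.066     ] tip [0.487651   0.33953818 0.096     ]
```

```bash
python3 -m handwheel '[{"dp":[1.2,1.2,0],"angular":[0,0,0]},{"dp":[0,0,10],"angular":[0,0,0]},{"dp":[0,0,10],"angular":[0,0,0]},{"dp":[0,0,10],"angular":[0,0,0]},{"dp":[0,0,10],"angular":[0,0,0]},{"dp":[0,0,0],"angular":[0,0,0]},{"dp":[0,0,0],"angular":[0,0,0]}]'
python3 look.py l wrist side
python3 - <<'E'
import cv2
import numpy as np
a=cv2.imread('pics/l_wrist.png');b=cv2.imread('pics/l_side.png')
cv2.imwrite('pics/l1.png',np.hstack([cv2.resize(a[140:240,260:360],(400,400),interpolation=cv2.INTER_CUBIC),cv2.resize(b[190:290,310:410],(400,400),interpolation=cv2.INTER_CUBIC)]))
E
```

```text
clock: 12.55
eef_pos: [0.4839, 0.3391, 0.1435]
tcp_rot: [-3.141, -0.001, -3.073]
contact_force: [1.1, 0.5, 0.1]
width: 0.0267
12.6 [0.4842 0.3392 0.144 ] [-3.1416e+00  1.0000e-04 -3.0730e+00] [ 1.01  0.12 -0.39] 0.026145934315147615
```

View pics/l1.png

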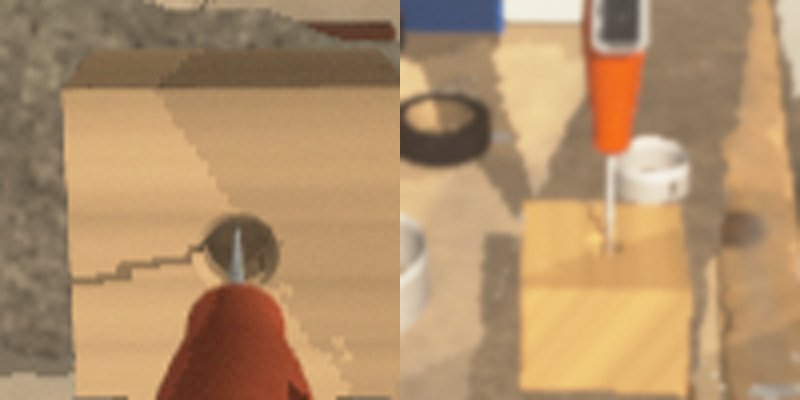

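```bash
python3 -m handwheel '[{"dp":[0,0,10],"angular":[0,0,0]},{"dp":[0,0,10],"angular":[0,0,0]},{"dp":[0,0,10],"angular":[0,0,0]},{"dp":[0,0,8],"angular":[0,0,0]},{"dp":[0,0,5],"angular":[0,0,0]},{"dp":[0,0,2],"angular":[0,0,0]},{"dp":[0,0,0],"angular":[0,0,0]},{"dp":[0,0,0],"angular":[0,0,0]}]'
```

```text
clock: 13.45
eef_pos: [0.4842, 0.3394, 0.0993]
tcp_rot: [3.141, 0.001, -3.073]
contact_force: [-0.7, -0.1, -0.7]
width: 0.0258
```

```bash
python3 -m handwheel '[{"dp":[0,0,1],"angular":[0,0,0]},{"dp":[0,0,0],"angular":[0,0,0]},{"dp":[0,0,0],"angular":[0,0,0]}]'
python3 -m handwheel '[{"dp":[0,0,0],"angular":[0,0,0]},{"dp":[0,0,0],"angular":[0,0,0]},{"dp":[0,0,0],"angular":[0,0,0]},{"dp":[0,0,0],"angular":[0,0,0]},{"dp":[0,0,0],"angular":[0,0,0]},{"dp":[0,0,0],"angular":[0,0,0]}]' 70
python3 look.py m wrist side
```

```text
clock: 13.75
eef_pos: [0.4841, 0.3392, 0.0982]
tcp_rot: [3.141, 0.0, -3.073]
contact_force: [-0.3, -0.5, -0.6]
width: 0.0262
clock: 14.35
eef_pos: [0.484, 0.3392, 0.098]
tcp_rot: [3.142, 0.0, -3.073]
contact_force: [1.2, -0.6, -0.5]
width: 0.0697
14.4 [0.484  0.3392 0.098 ] [ 3.1416e+00  1.0000e-04 -3.0729e+00] [ 0.14  1.88 -0.14] 0.06985705240702096
```

View pics/m_wrist.png

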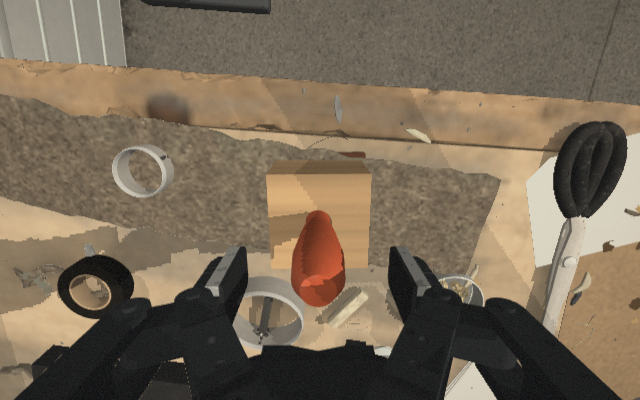

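View pics/m_side.png

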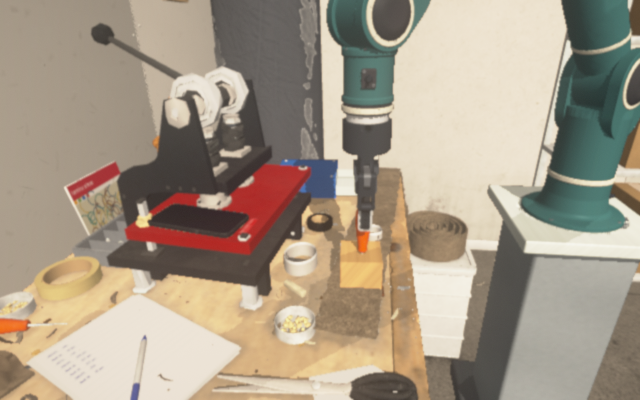

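```bash
python3 -m handwheel '[{"dp":[0,0,-30],"angular":[0,0,0]},{"dp":[0,0,-40],"angular":[0,0,0]},{"dp":[0,0,-40],"angular":[0,0,0]},{"dp":[7,-34,0],"angular":[0,0,0]},{"dp":[7,-34,0],"angular":[0,0,0]},{"dp":[7,-34,0],"angular":[0,0,0]},{"dp":[7,-34,0],"angular":[0,0,0]},{"dp":[0,0,40],"angular":[0,0,0]},{"dp":[0,0,40],"angular":[0,0,0]},{"dp":[0,0,0],"angular":[0,0,0]},{"dp":[0,0,0],"angular":[0,0,0]},{"dp":[0,0,0],"angular":[0,0,0]}]' 75
python3 look.py n wrist side
```

```text
clock: 15.65
eef_pos: [0.4667, 0.2025, 0.1298]
tcp_rot: [3.14, 0.003, -3.072]
contact_force: [-0.4, 0.4, -1.1]
width: 0.0748
15.7 [0.4668 0.2025 0.13  ] [ 3.1401  0.0033 -3.0725] [0.41 0.93 0.34] 0.07525975542988848
```

View pics/n_wrist.png

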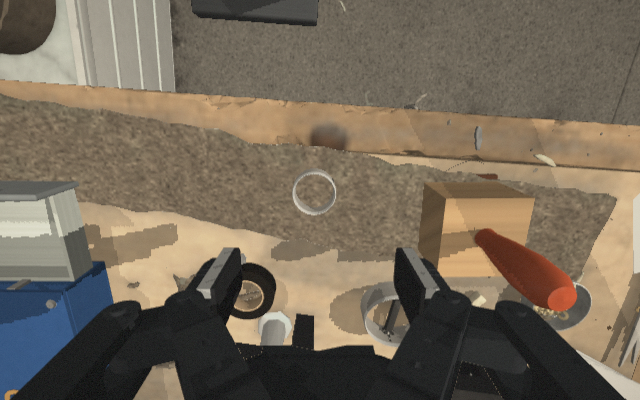

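View pics/n_side.png

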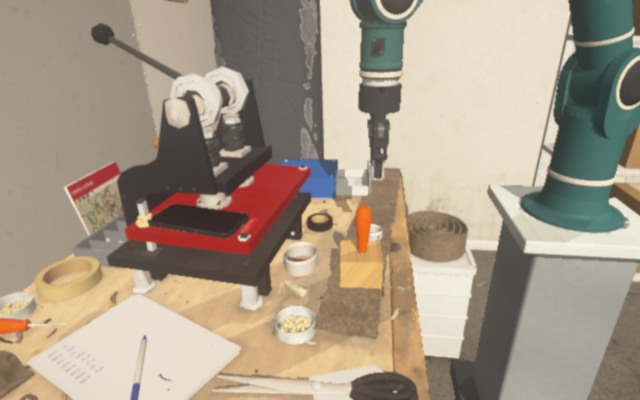

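```bash
python3 - <<'E'
from h import *
import pickle
c=pickle.load(open('pics/n_wrist.pkl','rb'))
for u in (292,337): print(onz('wrist',(u,193),.035,c))
print('die',onz('wrist',(314.5,193),.035,c))
E
```

```text
[0.46791538 0.17948057 0.035     ]
[0.46520969 0.21926289 0.035     ]
die [0.46656274 0.19936867 0.035     ]
```

```bash
python3 -m handwheel '[{"dp":[0,-3,0],"angular":[0,0,0]},{"dp":[0,0,30],"angular":[0,0,0]},{"dp":[0,0,30],"angular":[0,0,0]},{"dp":[0,0,30],"angular":[0,0,0]},{"dp":[0,0,20],"angular":[0,0,0]},{"dp":[0,0,12],"angular":[0,0,0]},{"dp":[0,0,0],"angular":[0,0,0]},{"dp":[0,0,0],"angular":[0,0,0]}]'
python3 look.py o wrist scene
```

```text
clock: 16.55
eef_pos: [0.4663, 0.1989, 0.0068]
tcp_rot: [3.141, 0.001, -3.073]
contact_force: [0.6, -0.5, 0.3]
width: 0.0753
16.6 [0.4666 0.199  0.0071] [ 3.1408e+00  2.0000e-03 -3.0730e+00] [-0.77 -0.18  1.01] 0.0753428033017373
```

View pics/o_wrist.png

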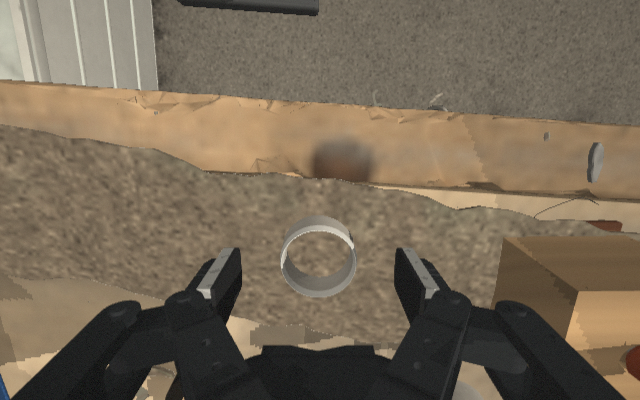

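View pics/o_scene.png

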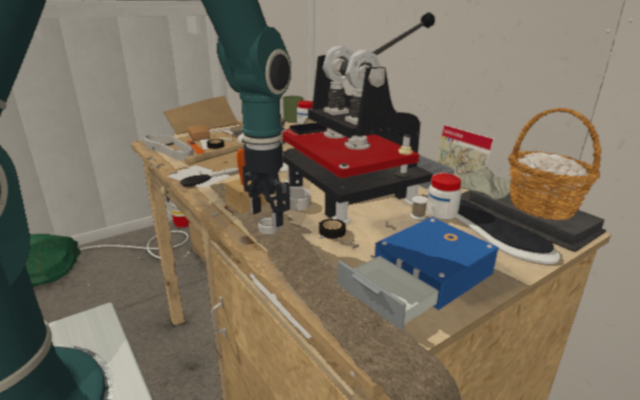

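```bash
python3 -m handwheel '[{"dp":[0,0,0],"angular":[0,0,0]},{"dp":[0,0,0],"angular":[0,0,0]},{"dp":[0,0,0],"angular":[0,0,0]},{"dp":[0,0,0],"angular":[0,0,0]},{"dp":[0,0,0],"angular":[0,0,0]},{"dp":[0,0,0],"angular":[0,0,0]},{"dp":[0,0,0],"angular":[0,0,0]}]' 25 40
python3 look.py p wrist
```

```text
clock: 17.35
eef_pos: [0.4669, 0.199, 0.0076]
tcp_rot: [3.141, 0.003, -3.073]
contact_force: [-0.8, -0.6, 13.1]
width: 0.0251
17.35 [0.4669 0.199  0.0076] [ 3.1407e+00  2.6000e-03 -3.0731e+00] [-0.84 -0.63 13.1 ] 0.025075419006329237
```

View pics/p_wrist.png

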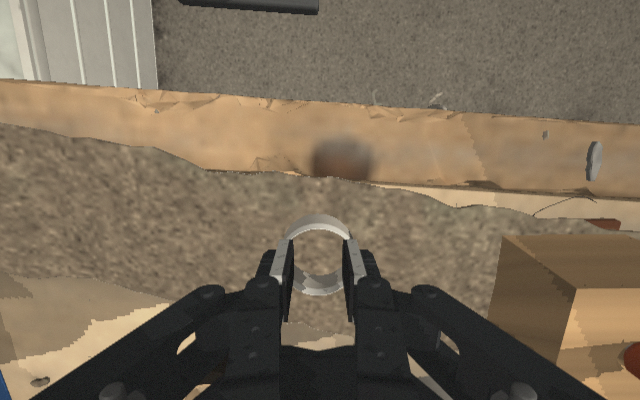

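```bash
python3 look.py q scene side; python3 - <<'E'
from h import *
import pickle
a=cv2.imread('pics/q_scene.png');b=cv2.imread('pics/q_side.png');w=cv2.imread('pics/p_wrist.png')
r=lambda i:cv2.resize(i,(400,400),interpolation=cv2.INTER_CUBIC)
cv2.imwrite('pics/q1.png',np.hstack([r(a[180:260,230:310]),r(b[190:270,330:410])]))
cv2.imwrite('pics/q2.png',cv2.resize(w[200:330,240:400],(720,585),interpolation=cv2.INTER_CUBIC))
c=pickle.load(open('pics/p_wrist.pkl','rb'))
for z in (.0076,.02,.035): print(proj('wrist',(.4667,.199,z),c))
E
```

```text
17.45 [0.4669 0.199  0.0076] [ 3.1407e+00  2.6000e-03 -3.0731e+00] [-1.72 -0.89 12.53] 0.025042602065358122
[318.52014083 238.15102985]
[318.62449424 247.62477047]
[318.77229791 261.04314922]
```

View pics/q1.png

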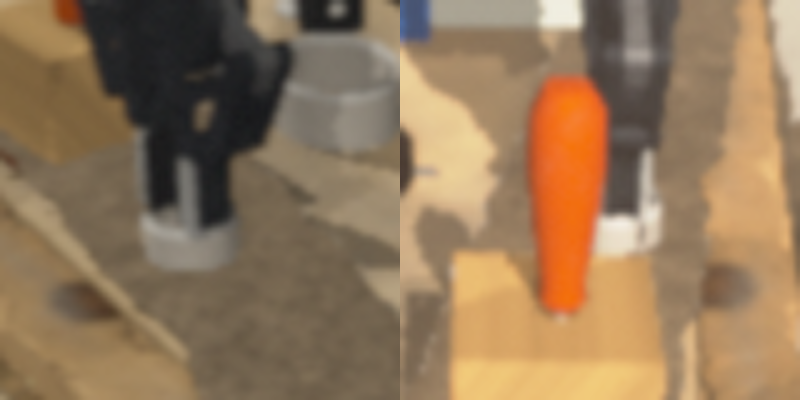

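View pics/q2.png

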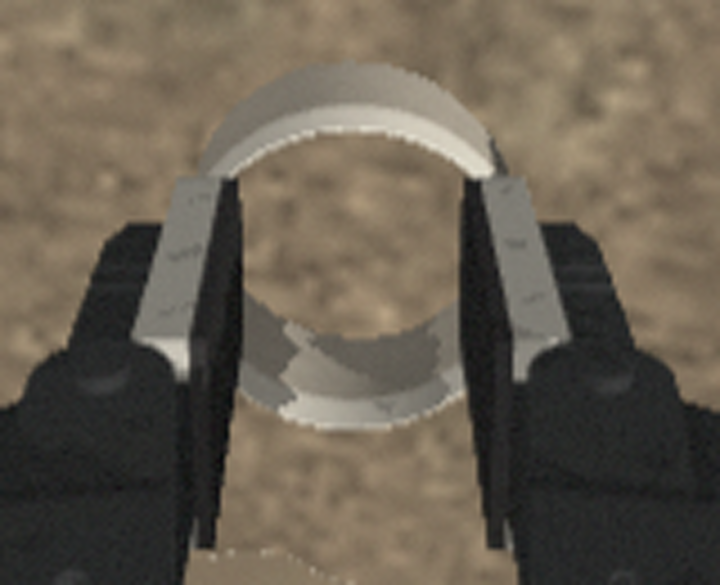

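```bash
python3 -m handwheel '[{"dp":[0,0,-10],"angular":[0,0,0]},{"dp":[0,0,-20],"angular":[0,0,0]},{"dp":[0,0,0],"angular":[0,0,0]}]'
python3 -m handwheel '[{"dp":[0,0,0],"angular":[0,0,0]},{"dp":[0,0,0],"angular":[0,0,0]},{"dp":[0,0,0],"angular":[0,0,0]},{"dp":[0,0,0],"angular":[0,0,0]},{"dp":[0,0,0],"angular":[0,0,0]}]' 75
python3 look.py r wrist scene side; python3 - <<'E'
from h import *
a=cv2.imread('pics/r_scene.png');b=cv2.imread('pics/r_side.png');w=cv2.imread('pics/r_wrist.png')
r=lambda i:cv2.resize(i,(400,400),interpolation=cv2.INTER_CUBIC)
cv2.imwrite('pics/r1.png',np.hstack([r(a[170:270,220:320]),r(w[170:330,240:400])]))
E
```

```text
clock: 17.8
eef_pos: [0.4672, 0.1994, 0.0383]
tcp_rot: [3.14, 0.004, -3.073]
contact_force: [0.2, -0.3, 0.9]
width: 0.0251
clock: 18.3
eef_pos: [0.4654, 0.1985, 0.0356]
tcp_rot: [-3.141, -0.001, -3.073]
contact_force: [0.5, 0.5, 0.2]
width: 0.0748
18.4 [0.4655 0.1986 0.0358] [-3.1414e+00 -4.0000e-04 -3.0729e+00] [ 0.15  0.52 -0.07] 0.07482171326401012
```

View pics/r1.png

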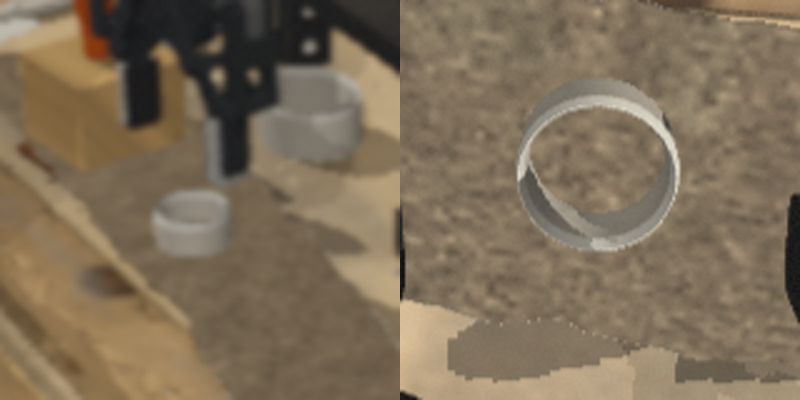

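```bash
python3 - <<'E'
from h import *
import pickle
c=pickle.load(open('pics/r_wrist.pkl','rb'))
for z in (.03,.05,.06,.07,.08):
  print(z,[proj('scene',(.4655-.011+sx*.022,.1985+s*.042,z)).round(1) for s in (-1,1) for sx in (0,1)],[proj('wrist',(.4655-.011,.1985+s*.0374,z),c).round(1) for s in (-1,1)])
# die now
print(onz('wrist',(240+600/2.5/1,170),.035,c) if 0 else onz('wrist',(240+600/400*0+ (600-400)/2.5,170+172/2.5),.035,c))
E
```

```text
0.03 [array([271. , 232.1]), array([280.4, 229.1]), array([251.7, 216.1]), array([260.7, 213.5])] [array([257. , 213.9]), array([382.1, 221.9])]
0.05 [array([270.5, 223.4]), array([280.1, 220.4]), array([251.1, 207.8]), array([260.3, 205.3])] [array([249.8, 226.7]), array([389.7, 235.5])]
0.06 [array([270.3, 219. ]), array([279.9, 216. ]), array([250.8, 203.6]), array([260. , 201.1])] [array([245.6, 234.4]), array([394.2, 243.6])]
0.07 [array([270.1, 214.5]), array([279.8, 211.6]), array([250.5, 199.4]), array([259.8, 196.9])] [array([240.7, 243. ]), array([399.3, 252.8])]
0.08 [array([269.9, 210. ]), array([279.6, 207.1]), array([250.3, 195.1]), array([259.6, 192.6])] [array([235.2, 252.9]), array([405.1, 263.3])]
[0.4657691  0.19937888 0.035     ]
```

View pics/r_wrist.png

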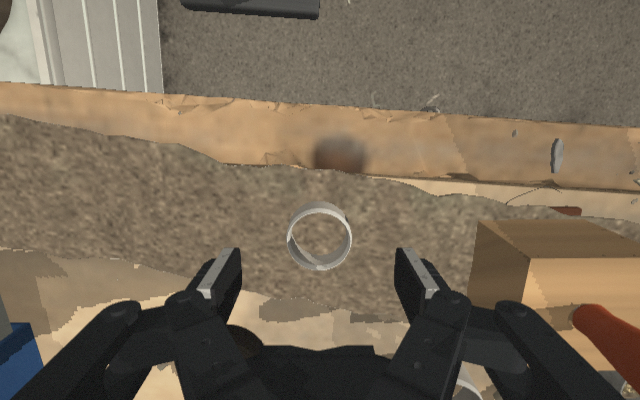

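```bash
python3 -m handwheel '[{"dp":[0,0.8,20],"angular":[0,0,0]},{"dp":[0,0,15],"angular":[0,0,0]},{"dp":[0,0,7],"angular":[0,0,0]},{"dp":[0,0,3],"angular":[0,0,0]},{"dp":[0,0,3],"angular":[0,0,0]},{"dp":[0,0,0],"angular":[0,0,0]}]' 65
python3 look.py s wrist scene; python3 - <<'E'
from h import *
a=cv2.imread('pics/s_scene.png');w=cv2.imread('pics/s_wrist.png')
r=lambda i:cv2.resize(i,(400,400),interpolation=cv2.INTER_CUBIC)
cv2.imwrite('pics/sx.png',np.hstack([r(a[170:270,220:320]),r(w[190:350,240:400])]))
E
```

```text
clock: 19.05
eef_pos: [0.4657, 0.1995, -0.0119]
tcp_rot: [3.141, 0.0, -3.073]
contact_force: [-0.5, 0.5, -0.4]
width: 0.0649
19.1 [ 0.4658  0.1995 -0.0117] [ 3.1413e+00  6.0000e-04 -3.0729e+00] [ 0.21  0.04 -0.4 ] 0.06484865411537175
```

View pics/sx.png

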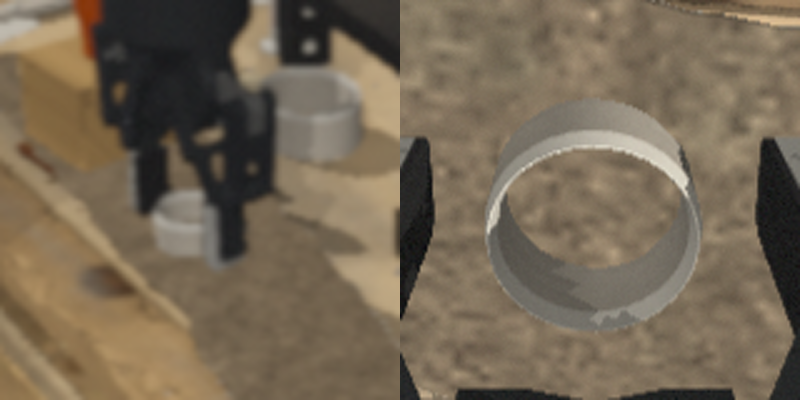

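```bash
python3 -m handwheel '[{"dp":[0,0,0],"angular":[0,0,0]},{"dp":[0,0,0],"angular":[0,0,0]},{"dp":[0,0,0],"angular":[0,0,0]},{"dp":[0,0,0],"angular":[0,0,0]},{"dp":[0,0,0],"angular":[0,0,0]},{"dp":[0,0,0],"angular":[0,0,0]}]' 30 40
python3 look.py t wrist
```

```text
clock: 19.75
eef_pos: [0.4658, 0.1995, -0.0114]
tcp_rot: [3.141, 0.001, -3.073]
contact_force: [-1.0, -0.7, 5.5]
width: 0.0387
19.75 [ 0.4658  0.1995 -0.0114] [ 3.1414e+00  6.0000e-04 -3.0729e+00] [-1.03 -0.75  5.46] 0.038685222334593
```

View pics/t_wrist.png

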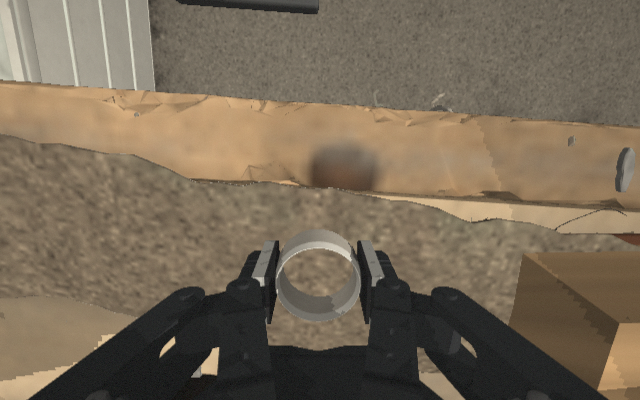

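```bash
python3 -m handwheel '[{"dp":[0,0,-20],"angular":[0,0,0]},{"dp":[0,0,-40],"angular":[0,0,0]},{"dp":[0,0,-40],"angular":[0,0,0]},{"dp":[0,0,-30],"angular":[0,0,0]},{"dp":[0,0,0],"angular":[0,0,0]}]'
python3 -m handwheel '[{"dp":[-6,-38,0],"angular":[0,0,0]},{"dp":[-6,-38,0],"angular":[0,0,0]},{"dp":[-6,-38,0],"angular":[0,0,0]},{"dp":[-6,-38,0],"angular":[0,0,0]},{"dp":[-6,-38,0],"angular":[0,0,0]},{"dp":[-6,-38,0],"angular":[0,0,0]},{"dp":[-6,-38,0],"angular":[0,0,0]},{"dp":[-5,-37,0],"angular":[0,0,0]},{"dp":[0,0,0],"angular":[0,0,0]},{"dp":[0,0,0],"angular":[0,0,0]}]'
python3 look.py u wrist scene
```

```text
clock: 20.3
eef_pos: [0.4683, 0.2007, 0.1222]
tcp_rot: [3.138, 0.008, -3.073]
contact_force: [0.7, -0.0, -0.7]
width: 0.0382
clock: 21.3
eef_pos: [0.5323, -0.1004, 0.1168]
tcp_rot: [3.141, -0.002, -3.075]
contact_force: [0.4, 1.0, -0.5]
width: 0.0389
21.35 [ 0.5324 -0.099   0.1169] [ 3.1407e+00 -1.9000e-03 -3.0728e+00] [-0.02  0.61 -0.85] 0.03900522762354306
```

View pics/u_wrist.png

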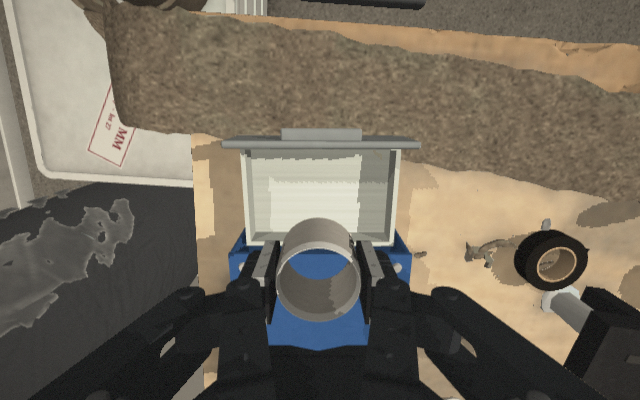

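View pics/u_scene.png

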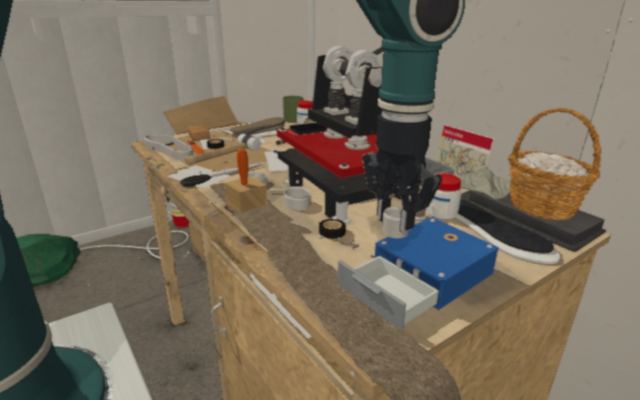

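```bash
python3 - <<'E'
from h import *
import pickle
w=cv2.imread('pics/u_wrist.png');cv2.imwrite('pics/u1.png',cv2.resize(w[115:265,210:430],(792,540),interpolation=cv2.INTER_CUBIC))
c=pickle.load(open('pics/u_wrist.pkl','rb'))
A,B=[onz('wrist',q,.057,c) for q in ((224,141),(421,142))]
print(A,B,(A+B)/2, np.linalg.norm(A-B))
A,B=[onz('wrist',q,.057,c) for q in ((224,149),(421,149))]; print('inner',A,B)
for z in (.022,.032): print('walls',z,[onz('wrist',q,z,c).round(4) for q in ((253,237),(243,245),(400,242),(386,152),(253,152))])
for q in [(.5346,-.099)]: print(proj('wrist',(*q,.010),c))
E
```

```text
[ 0.48666346 -0.17226096  0.057     ] [ 0.47795342 -0.02881725  0.057     ] [ 0.48230844 -0.1005391   0.057     ] 0.1437079156138003
inner [ 0.49249456 -0.17239407  0.057     ] [ 0.48300151 -0.0279832   0.057     ]
walls 0.022 [array([ 0.5777, -0.1578,  0.022 ]), array([ 0.5864, -0.1671,  0.022 ]), array([ 0.5738, -0.0212,  0.022 ]), array([ 0.4914, -0.0452,  0.022 ]), array([ 0.4989, -0.1582,  0.022 ])]
walls 0.032 [array([ 0.573 , -0.1558,  0.032 ]), array([ 0.5814, -0.1647,  0.032 ]), array([ 0.5693, -0.0245,  0.032 ]), array([ 0.4901, -0.0475,  0.032 ]), array([ 0.4973, -0.1562,  0.032 ])]
[319.40714992 192.8189601 ]
```

View pics/u1.png

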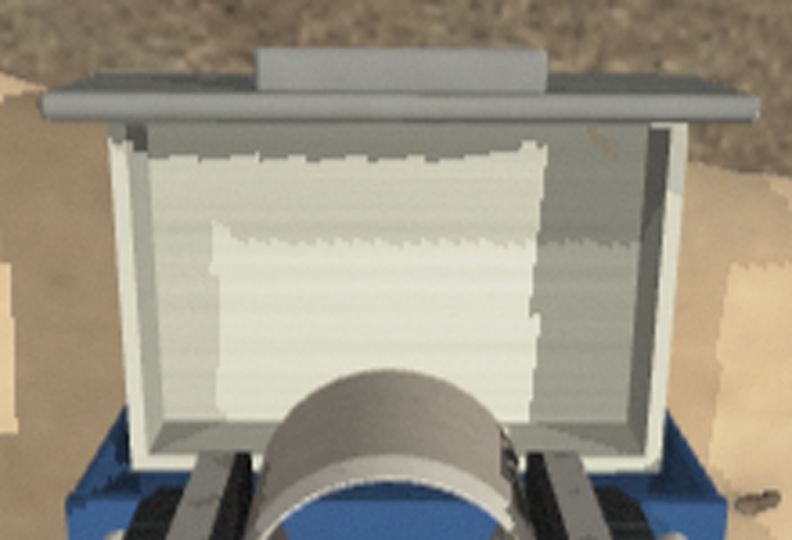

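```bash
python3 - <<'E'
from h import *
import pickle
c=pickle.load(open('pics/u_wrist.pkl','rb'))
s=lambda u,v:(210+u/3.6,115+v/3.6)
for n,q,z in (('bl',(165,420),.01),('br',(628,420),.01),('frontpanel bottom floor hidden L',(148,150),.01),('R',(648,150),.01),('wallbackmid outer',(400,470),.032),('wallbackmid inner',(400,452),.032),('bmid',(397,420),.01),('back outer@.022',(400,470),.022)): print(n,onz('wrist',s(*q),z,c).round(4))
E
```

```text
bl [ 0.5774 -0.1575  0.01  ]
br [ 0.5693 -0.0338  0.01  ]
frontpanel bottom floor hidden L [ 0.5051 -0.1622  0.01  ]
R [ 0.4969 -0.0382  0.01  ]
wallbackmid outer [ 0.5774 -0.0947  0.032 ]
wallbackmid inner [ 0.5725 -0.0951  0.032 ]
bmid [ 0.5734 -0.0955  0.01  ]
back outer@.022 [ 0.5822 -0.0943  0.022 ]
```

```bash
python3 -m handwheel '[{"dp":[0,0.5,25],"angular":[0,0,0]},{"dp":[0,0,25],"angular":[0,0,0]},{"dp":[0,0,25],"angular":[0,0,0]},{"dp":[0,0,20],"angular":[0,0,0]},{"dp":[0,0,10],"angular":[0,0,0]},{"dp":[0,0,0],"angular":[0,0,0]},{"dp":[0,0,0],"angular":[0,0,0]}]'
python3 look.py v wrist scene
```

```text
clock: 22.1
eef_pos: [0.5336, -0.0986, 0.0135]
tcp_rot: [3.142, 0.001, -3.072]
contact_force: [0.6, 0.2, -0.6]
width: 0.0385
22.15 [ 0.534  -0.0988  0.0139] [-3.1414e+00  1.7000e-03 -3.0722e+00] [ 0.54 -0.24 -1.24] 0.03864010736332894
```

View pics/v_wrist.png

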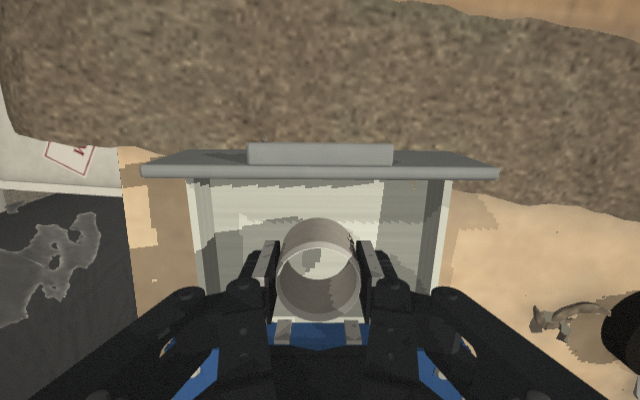

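View pics/v_scene.png

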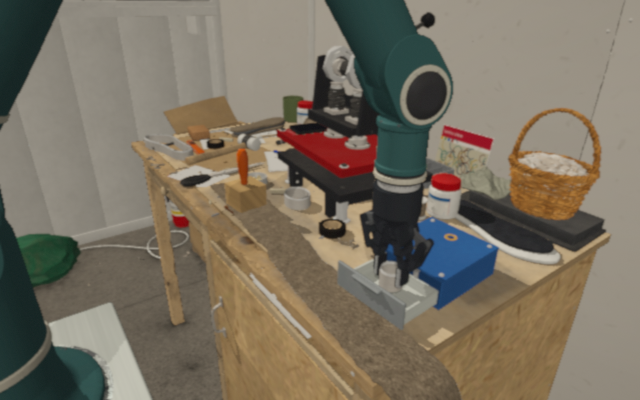

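```bash
python3 -m handwheel '[{"dp":[0,0,6],"angular":[0,0,0]},{"dp":[0,0,4],"angular":[0,0,0]},{"dp":[0,0,2],"angular":[0,0,0]},{"dp":[0,0,1],"angular":[0,0,0]},{"dp":[0,0,0],"angular":[0,0,0]},{"dp":[0,0,0],"angular":[0,0,0]}]'
```

```text
clock: 22.8
eef_pos: [0.5332, -0.0992, -0.0]
tcp_rot: [-3.142, 0.0, -3.073]
contact_force: [0.1, -0.0, -1.4]
width: 0.0384
```

```bash
python3 -m handwheel '[{"dp":[0,0,1],"angular":[0,0,0]},{"dp":[0,0,1],"angular":[0,0,0]},{"dp":[0,0,0],"angular":[0,0,0]},{"dp":[0,0,0],"angular":[0,0,0]}]'
```

```text
clock: 23.2
eef_pos: [0.5334, -0.0992, -0.0014]
tcp_rot: [3.142, 0.001, -3.073]
contact_force: [-2.1, -0.6, 6.0]
width: 0.0386
```

Floor contact (6 N). Open to 60 and rise.

```bash
python3 -m handwheel '[{"dp":[0,0,-1],"angular":[0,0,0]},{"dp":[0,0,0],"angular":[0,0,0]},{"dp":[0,0,0],"angular":[0,0,0]},{"dp":[0,0,0],"angular":[0,0,0]},{"dp":[0,0,0],"angular":[0,0,0]}]' 60
python3 -m handwheel '[{"dp":[0,0,-10],"angular":[0,0,0]},{"dp":[0,0,-30],"angular":[0,0,0]},{"dp":[0,0,-40],"angular":[0,0,0]},{"dp":[0,0,-40],"angular":[0,0,0]},{"dp":[0,0,0],"angular":[0,0,0]}]'
python3 look.py w wrist scene
```

```text
clock: 23.7
eef_pos: [0.5332, -0.0991, -0.0011]
tcp_rot: [3.142, -0.0, -3.073]
contact_force: [0.0, 0.4, 0.0]
width: 0.06
clock: 24.2
eef_pos: [0.5372, -0.0999, 0.1251]
tcp_rot: [-3.14, 0.011, -3.073]
contact_force: [0.3, -0.3, 0.3]
width: 0.0599
24.25 [ 0.5355 -0.0995  0.1225] [-3.1406  0.0069 -3.073 ] [-0.19 -0.07 -0.22] 0.05979306604625292
```

View pics/w_wrist.png

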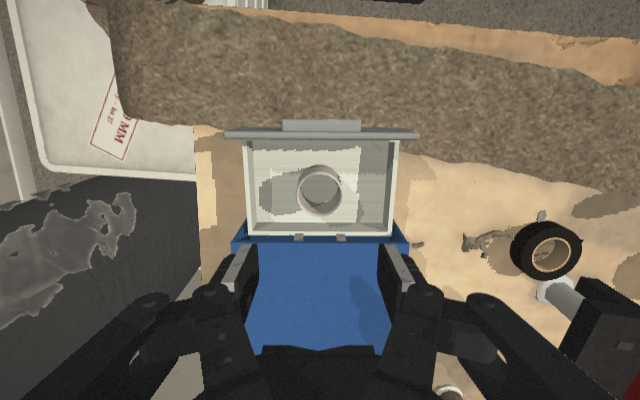

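View pics/w_scene.png

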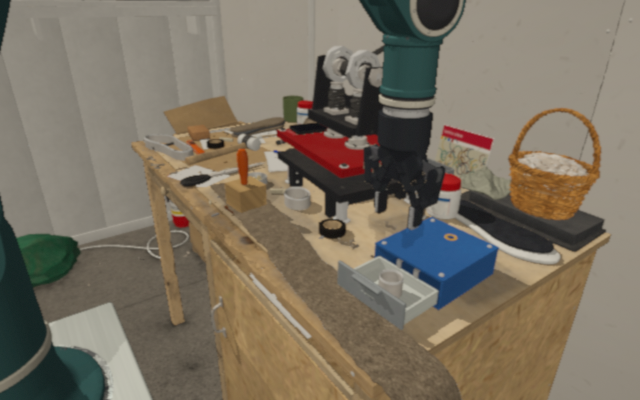

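```bash
python3 -m handwheel '[{"dp":[25,0,0],"angular":[0,0,0]},{"dp":[25,0,0],"angular":[0,0,0]},{"dp":[25,0,0],"angular":[0,0,0]},{"dp":[22,0,0],"angular":[0,0,0]},{"dp":[0,0,30],"angular":[0,0,0]},{"dp":[0,0,30],"angular":[0,0,0]},{"dp":[0,0,30],"angular":[0,0,0]},{"dp":[0,0,18],"angular":[0,0,0]},{"dp":[0,0,0],"angular":[0,0,0]},{"dp":[0,0,0],"angular":[0,0,0]}]' 0
python3 look.py x wrist scene side
```

```text
clock: 25.3
eef_pos: [0.4356, -0.1058, 0.0105]
tcp_rot: [3.141, -0.002, -3.073]
contact_force: [-0.0, -0.1, 0.1]
width: 0.0001
25.4 [ 0.4369 -0.1059  0.0116] [-3.1414e+00  1.0000e-03 -3.0730e+00] [ 0.4  -0.23 -0.2 ] 5.037838825047829e-05
```

View pics/x_wrist.png

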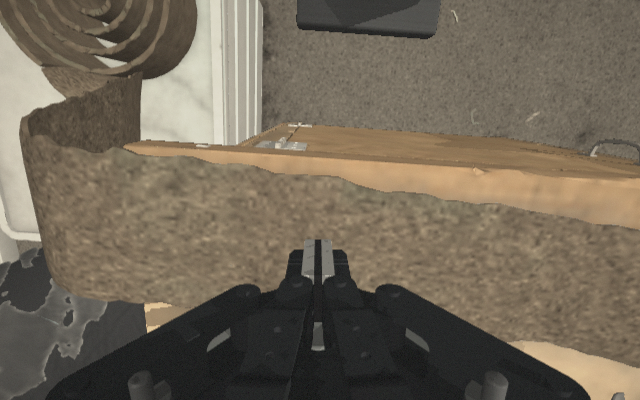

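View pics/x_scene.png

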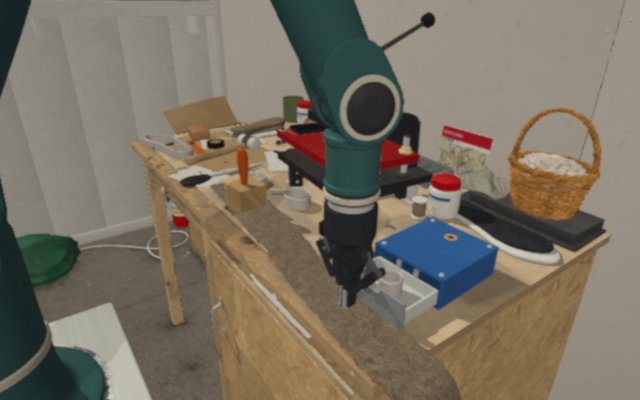

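View pics/x_side.png

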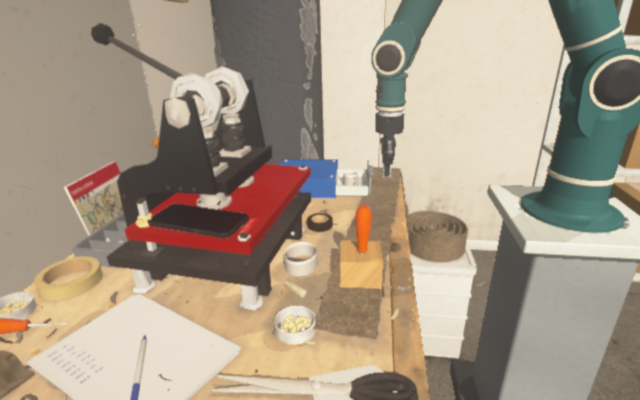

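```bash
python3 -m handwheel '[{"dp":[-10,0,0],"angular":[0,0,0]},{"dp":[-6,0,0],"angular":[0,0,0]},{"dp":[-3,0,0],"angular":[0,0,0]},{"dp":[-3,0,0],"angular":[0,0,0]},{"dp":[-3,0,0],"angular":[0,0,0]},{"dp":[-3,0,0],"angular":[0,0,0]},{"dp":[-4,0,0],"angular":[0,0,0]},{"dp":[-5,0,0],"angular":[0,0,0]},{"dp":[-5,0,0],"angular":[0,0,0]},{"dp":[-5,0,0],"angular":[0,0,0]},{"dp":[-5,0,0],"angular":[0,0,0]},{"dp":[-5,0,0],"angular":[0,0,0]}]'
python3 look.py y scene
```

```text
clock: 26.65
eef_pos: [0.4933, -0.102, 0.0108]
tcp_rot: [-3.142, -0.001, -3.073]
contact_force: [-3.4, 0.1, 0.8]
width: 0.0001
26.65 [ 0.4933 -0.102   0.0108] [-3.1416e+00 -7.0000e-04 -3.0730e+00] [-3.43  0.06  0.83] 7.610756332183678e-05
```

View pics/y_scene.png

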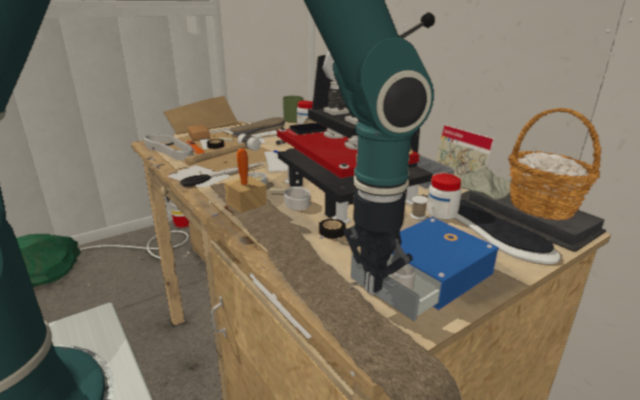

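```bash
python3 -m handwheel '[{"dp":[-4,0,0],"angular":[0,0,0]},{"dp":[-5,0,0],"angular":[0,0,0]},{"dp":[-5,0,0],"angular":[0,0,0]},{"dp":[-5,0,0],"angular":[0,0,0]},{"dp":[-5,0,0],"angular":[0,0,0]},{"dp":[-5,0,0],"angular":[0,0,0]},{"dp":[-5,0,0],"angular":[0,0,0]},{"dp":[-4,0,0],"angular":[0,0,0]},{"dp":[-4,0,0],"angular":[0,0,0]},{"dp":[-3,0,0],"angular":[0,0,0]},{"dp":[0,0,0],"angular":[0,0,0]}]'
python3 look.py z scene
```

```text
clock: 27.8
eef_pos: [0.5375, -0.0993, 0.0108]
tcp_rot: [-3.141, -0.002, -3.073]
contact_force: [-6.4, -2.7, 2.0]
width: -0.0002
27.8 [ 0.5375 -0.0993  0.0108] [-3.1415e+00 -2.0000e-03 -3.0733e+00] [-6.36 -2.75  2.01] -0.00016009444057238088
```

View pics/z_scene.png

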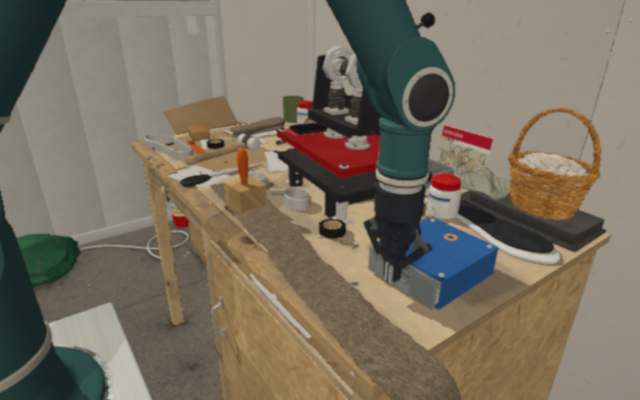

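```bash
python3 -m handwheel '[{"dp":[-2,0,0],"angular":[0,0,0]},{"dp":[-2,0,0],"angular":[0,0,0]},{"dp":[-2,0,0],"angular":[0,0,0]},{"dp":[0,0,0],"angular":[0,0,0]}]'
python3 -m handwheel '[{"dp":[-1,0,0],"angular":[0,0,0]},{"dp":[-1,0,0],"angular":[0,0,0]},{"dp":[0,0,0],"angular":[0,0,0]}]'
python3 -m handwheel '[{"dp":[-1,0,0],"angular":[0,0,0]},{"dp":[-1,0,0],"angular":[0,0,0]},{"dp":[0,0,0],"angular":[0,0,0]}]'
```

```text
clock: 28.25
eef_pos: [0.5441, -0.0988, 0.0109]
tcp_rot: [-3.141, -0.001, -3.073]
contact_force: [-4.4, -3.1, -0.1]
width: -0.0
clock: 28.55
eef_pos: [0.5461, -0.0986, 0.0109]
tcp_rot: [-3.141, -0.001, -3.073]
contact_force: [-4.1, -3.0, 0.8]
width: 0.0
clock: 28.85
eef_pos: [0.5477, -0.0985, 0.0109]
tcp_rot: [-3.141, -0.001, -3.073]
contact_force: [-4.8, -2.6, -0.1]
width: -0.0004
```

```bash
python3 -m handwheel '[{"dp":[-1,0,0],"angular":[0,0,0]},{"dp":[-1,0,0],"angular":[0,0,0]},{"dp":[0,0,0],"angular":[0,0,0]}]'
python3 -m handwheel '[{"dp":[-1,0,0],"angular":[0,0,0]},{"dp":[-1,0,0],"angular":[0,0,0]},{"dp":[0,0,0],"angular":[0,0,0]}]'
python3 look.py A wrist scene
python3 - <<'E'
from h import *
a=cv2.imread('pics/A_scene.png')
cv2.imwrite('pics/A1.png',cv2.resize(a[200:320,350:510],(800,600),interpolation=cv2.INTER_CUBIC))
E
```

```text
clock: 29.15
eef_pos: [0.5476, -0.0985, 0.0108]
tcp_rot: [3.141, -0.005, -3.074]
contact_force: [-10.0, -2.9, 6.3]
width: 0.0002
clock: 29.45
eef_pos: [0.5476, -0.0985, 0.0107]
tcp_rot: [3.14, -0.009, -3.074]
contact_force: [-15.2, -1.9, 10.8]
width: -0.0003
29.5 [ 0.5476 -0.0985  0.0107] [ 3.1405 -0.0091 -3.0739] [-15.01  -3.2   10.32] -0.0002151716436909053
```

View pics/A1.png

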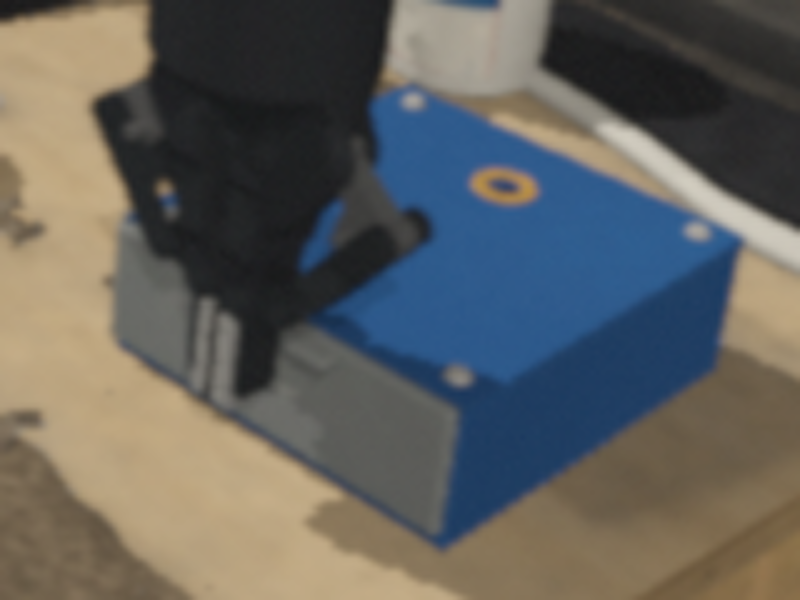

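```bash
python3 -m handwheel '[{"dp":[0,0,0],"angular":[0,0,0]},{"dp":[4,0,0],"angular":[0,0,0]},{"dp":[6,0,0],"angular":[0,0,0]},{"dp":[10,0,0],"angular":[0,0,0]},{"dp":[15,0,0],"angular":[0,0,0]},{"dp":[30,0,0],"angular":[0,0,0]},{"dp":[0,0,0],"angular":[0,0,0]},{"dp":[0,0,-40],"angular":[0,0,0]},{"dp":[0,0,-45],"angular":[0,0,0]},{"dp":[0,0,-45],"angular":[0,0,0]},{"dp":[0,0,0],"angular":[0,0,0]},{"dp":[0,0,0],"angular":[0,0,0]}]'
python3 look.py B wrist scene side
```

```text
clock: 30.75
eef_pos: [0.4892, -0.1018, 0.1427]
tcp_rot: [-3.141, 0.005, -3.072]
contact_force: [0.7, 0.2, -0.4]
width: -0.0
30.85 [ 0.4872 -0.1018  0.1405] [ 3.1412e+00 -2.0000e-04 -3.0722e+00] [ 0.61  0.19 -0.  ] -0.0003980036602205255
```

View pics/B_wrist.png

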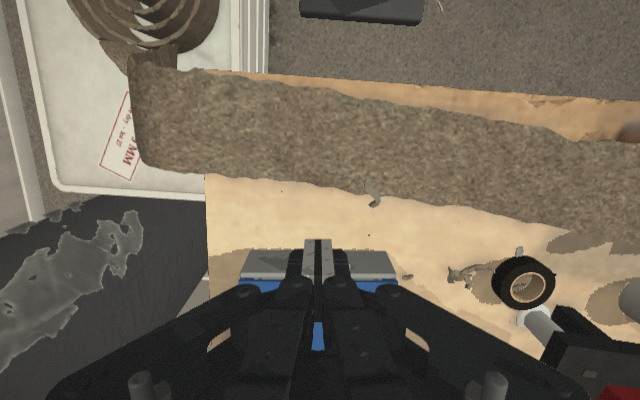

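View pics/B_scene.png

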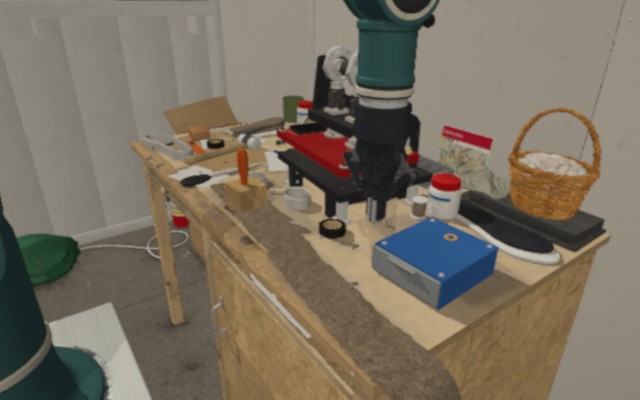

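View pics/B_side.png

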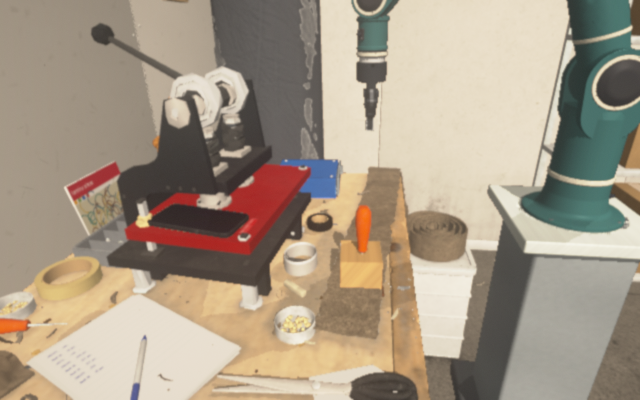

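```bash
python3 - <<'E'
from h import *
a=cv2.imread('pics/scene0.png').astype(int);b=cv2.imread('pics/B_scene.png').astype(int)
d=np.abs(a-b).max(2)
print('case diff',(d[205:315,365:505]>30).sum(), 'awl/block',(d[140:215,215:280]>30).sum(),'heel',(d[183:213,282:312]>30).sum(),'tape',(d[215:240,316:350]>30).sum())
s0=cv2.imread('pics/side0.png').astype(int);s1=cv2.imread('pics/B_side.png').astype(int)
d=np.abs(s0-s1).max(2);print('side: table',(d[150:350,150:400]>30).sum(),'chalk/heel',(d[240:300,275:325]>30).sum())
ys,xs=np.where(d[150:350,150:400]>30);print(np.c_[xs+150,ys+150][::15].tolist()[:20])
E
```

```text
case diff 2059 awl/block 22 heel 0 tape 0
side: table 1633 chalk/heel 0
[[350, 173], [365, 173], [363, 174], [359, 175], [354, 176], [347, 177], [362, 177], [352, 178], [340, 179], [355, 179], [343, 180], [358, 180], [345, 181], [360, 181], [346, 182], [361, 182], [348, 183], [363, 183], [349, 184], [364, 184]]
```

```bash
python3 - <<'E'
from h import *
a=cv2.imread('pics/scene0.png');b=cv2.imread('pics/B_scene.png')
r=lambda i:cv2.resize(i[205:315,365:505],(400,314),interpolation=cv2.INTER_CUBIC)
cv2.imwrite('pics/B1.png',np.hstack([r(a),r(b)]))
E
```

```text
(no output)
```

View pics/B1.png

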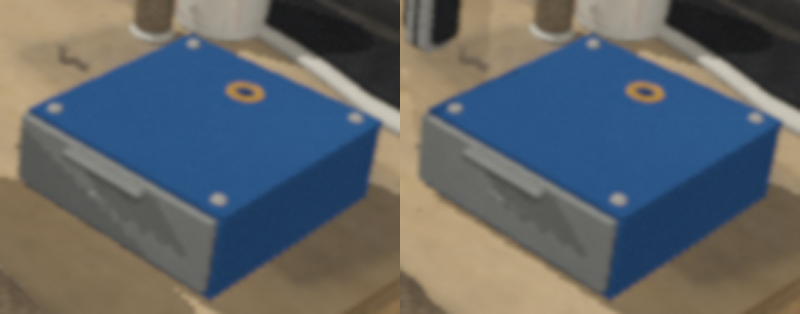

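```bash
python3 -c "
from cell import *
print(job_done()); print(read_state()['clock'])"
```

```text
the job is handed in; nothing more can be done
None
the job is handed in; nothing more can be done
```

I tripped the latch with the awl, stood the awl back in its block, and set the round die upright in the open tray. I then pushed the tray home and handed the job in with the clock at about 31 s.

**Final pictures:**
- **Case:** the tray stayed shut after I backed off, and the case looks the same as in the first picture apart from shadows.
- **Awl:** it stands upright in its block, let go.
- **Bystanders:** heel die, tape and chalk show no change against the first pictures.
- **Arm:** it was clear of everything, with forces near zero.

**What went wrong or was not confirmed:**
- **First try on the round die:** the fingertips end about 25–30 mm behind the reported TCP, so the fingers closed on the die's top rim with about 13 N. The die stayed upright, and I re-gripped it lower.
- **Final push on the tray:** it reached about 15 N along the push, above the 12 N given, with about 10 N upward. I did not pin down the cause of the upward part.
- **Die in the shut tray:** it cannot be seen there. My last view of it, before closing, showed it upright near the middle of the tray floor. The push was slow, but I could not check it afterwards.
- **Latch:** I could not read its height. I take it as engaged because the tray did not spring back out.

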